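# Put the packing-room headsets in the sanitising cabinet

### The arm

A 7-joint arm with a two-finger parallel gripper is mounted at the origin on the work surface. World frame = base frame: x ahead of the robot, y to its left, z up, the work surface at z = 0. Lengths are in m, angles in rad, forces in N, time in s.
With the tool pointing down it reaches from about 0.4 to 0.85 m from the base axis. Payload 4.5 kg.
Tool frame: the origin (TCP) lies between the finger pads; the fingertips stand r.tip_reach ahead of it and the grasp point (between the pads) lies 3 mm ahead of it (r.tip_reach is the distance from the TCP to the fingertips, in m); z points along the fingers, y is the line along which they close (so a half turn about z gives the same grasp; the last joint's range is limited). The gripper opens to 88 mm and grips with 3 to 60 N. Pads are 18 mm wide; open, the fingers measure 123 mm over their backs; the gripper's body (75 mm by 187 mm) begins 45 mm behind the grasp point.
Start: joints at [1.185, 0.689, -0.195, 1.565, 0.157, 0.902, -0.215], TCP at [0.255, -0.571, 0.261] pointing down, gripper open.
Joint ranges: [-3.01, 3.01], [-0.46, 2.08], [-1.47, 1.51], [0.13, 2.56], [-1, 4.14], [0.04, 2.09], [-2.66, 2.66]. Speed limits (rad/s): [2.57, 2.57, 3.14, 3.14, 3.14, 3.14, 3.14].

### API

Orientations are given as a unit quaternion [x, y, z, w].
In Python, from plant import r gives the robot as it stands.
- The arm moves only by the tool step_arm, never from a script. Its argument "motion" is a list of rows, each an object with "dp": the shift along the tool's x, y, z in mm, a list of three; "twist": the turn, a rotation vector about the tool's x, y, z in rad, a list of three; "hand": the opening, from -1 (shut) to 1 (fully open). In form: [{"dp": [dx, dy, dz], "twist": [rx, ry, rz], "hand": hand}, ...]. A call has 1 to 5 rows; each row is the pose to reach, as a shift and turn from the pose commanded when the call began, along the tool's axes at that moment; what a row does not reach only later rows make up. A row lasts 1/8 s, in which the tool goes at most 62.5 mm and 10.7 degrees, less where a joint would pass 70% of its speed; a pose out of reach is approached as far as the arm can. A call with a gripper value outside its range is refused whole. The fingers move at their own pace and stop on an object; "force" is the grip in N (left out, the last holds). Time passes only in rows, so rows that repeat a pose let the fingers close. It gives the time, the measured TCP pose, the force, the opening and the grip force at its end, in the units of the state.
- r.get_state(): the state, without advancing time (a new reading comes with each control period).
- r.snapshot(name): name is "side" or "top"; returns a dict with "pixels" (384x512x3 uint8, red, green, blue), "depth" (384x512 float32, m along the optical axis (not along the pixel's ray), 0 where there is no reading), "fx", "fy", "cx", "cy" (pixels), "xyz" and "orientation" of the camera in the world. Camera axes: x right, y down, z forward; pixel columns grow to the right and rows downward; lengths in m; the calibration is good to about 2 mm. A picture is of the moment at which its call begins.
- r.finish_job(): hands the job in; it is judged then, once.
Trained networks look in the newest picture that a camera, given by its name, has taken for a name from the list of things; names that differ only in an ending like _2 or _b are one class to them, and where a whole thing is asked for, a point or a joint stands for the part that bears it (a point fixed in the world has none). Each returns a list of dicts, best first, with "score" (0 to 1); they miss things now and then, are a little off and sometimes report something else, mostly with a low value. They report only what shows in the picture. A call takes as long as a camera call.
- r.search_frame(camera, thing): "at" ([x, y, z] in m, in the coordinates of the camera as it stood for that picture, good to about 4 mm: the middle of the surface that is visible of it).
The state is a dict: "clock": time; "q": joint angles; "qd": joint speeds; "joint_torque": joint torques, N m; "tool_pos": TCP position; "eef_rot": TCP orientation; "contact_force": force on the tool from outside, world axes, zero at the start; "moment": the same for the moment, N m; "opening": opening from 0.0 (shut) to 1.0 (fully open); "finger_force": force on a finger pad.
Only numpy, scipy, OpenCV 4.12 (cv2) and the standard library are available. Lean on these libraries where they do the work, as an engineer would, in place of code of your own. Each camera call takes 0.05 s, during which the arm holds its last target. There are 200 camera calls.

### The job

Swing the sanitising cabinet's door open wide by its handle, hang every headset that stands on the table over the bar on the inside of the door (the bar under the crown, one ear cup each side) and let go, then swing the door fully shut without slamming it. Last, turn the timer knob until the pointer lines up with the red mark. Leave the jars and the tape roll where they are.

Things in the scene. Friction and masses are not known exactly. Their poses are not given: they have to be found in the camera images.
- cabinet: white sanitising cabinet for headsets, 220 deep (x) x 340 wide (y) x 215 mm high, walls 10 mm, open at the front (-x side) where the door hangs; fixed to the table; the dial axis stands at x -48, y 55 mm on its roof; origin at the centre of its underside, x from the front to the back, y to its left as the robot faces it
- door (a joint): angle of the blue cabinet door (rad): 0 closed, grows as it swings open towards the robot, to 1.75. The door is 330 wide, 205 high (top 210 mm above the table), 12 mm thick, hinged upright at its left (+y) edge; a stiff hinge that stays where it is left
- door_hinge (a point): point on the door's hinge axis, on the outer face of the door. Its axes are the door's: x from the outer to the inner face, -y from the hinge to the free edge
- door_handle (a point): grip point of the steel door handle: an upright round bar 12 mm thick standing 40 mm off the outer face, 295 mm from the hinge; the bar runs from 110 to 203 mm above the table, its top end is free, one stalk joins it to the door at its lower end; this point is 180 mm above the table on the bar's axis. Axes as door_hinge
- bar (a point): level round steel hanging bar on the inner face of the door, 12 mm thick and 250 mm long, reachable from above when the door is open; origin at its middle on its axis, 150 mm above the table, 83 mm off the inner face; its y runs along the bar, x away from the door, z up. A stop disc 36 mm across stands at each end, 119 mm from the middle; a stalk at each end carries it
- knob (a joint): angle of the black timer knob on the cabinet roof (rad), 0 to 8, grows as it turns clockwise seen from above
- knob_grip (a point): on the axis of the knob at the height to grip, about 252 mm above the table; the knob's upright bar grip is 42 long (along this point's x), 14 wide (y), 32 mm high, its top 7 mm above this point; it turns with the knob
- pointer (a joint): angle of the black timer pointer on the white dial on the cabinet roof to the left of the knob (rad), geared to the knob: a third of the knob's angle, clockwise. It starts at 0
- pointer_tip (a point): tip of the pointer, 42 mm from its axis
- mark_tip (a point): inner end of the red mark on the dial's edge, 42 mm from the pointer's axis: the pointer tip is to come to this point
- headset1: rigid headset, orange band, 130 high x 130 wide (y, ear to ear); may be absent. Origin: centre of its underside, z up; it stands on two black ear cups (60 x 24 x 60 mm, at y = -53 and 53 mm). On top a black crown pad 30 (x) x 40 (y) x 24 mm, its top 130 mm above the origin; the band slopes from the pad to the cups; gap between cups 82 mm
- headset1_crown (a point): middle of the underside of the crown pad of headset1, 106 mm above its origin: what rests on the bar when hung, between two flared lips that reach 10 mm lower and are 16 mm apart at the root. Axes as the headset
- headset2: rigid headset, yellow band, 130 high x 130 wide (y, ear to ear); may be absent. Origin: centre of its underside, z up; it stands on two black ear cups (60 x 24 x 60 mm, at y = -53 and 53 mm). On top a black crown pad 30 (x) x 40 (y) x 24 mm, its top 130 mm above the origin; the band slopes from the pad to the cups; gap between cups 82 mm
- headset2_crown (a point): middle of the underside of the crown pad of headset2, 106 mm above its origin: what rests on the bar when hung, between two flared lips that reach 10 mm lower and are 16 mm apart at the root. Axes as the headset
- headset3: rigid headset, green band, 130 high x 130 wide (y, ear to ear); may be absent. Origin: centre of its underside, z up; it stands on two black ear cups (60 x 24 x 60 mm, at y = -53 and 53 mm). On top a black crown pad 30 (x) x 40 (y) x 24 mm, its top 130 mm above the origin; the band slopes from the pad to the cups; gap between cups 82 mm
- headset3_crown (a point): middle of the underside of the crown pad of headset3, 106 mm above its origin: what rests on the bar when hung, between two flared lips that reach 10 mm lower and are 16 mm apart at the root. Axes as the headset
- jar1: bystander: jam jar, 68 across, 90 mm high, origin under its centre
- jar2: bystander: second jam jar, same size
- tape: bystander: roll of orange parcel tape lying flat, 100 across, 50 mm high, origin under its centre

How it is judged:
On the way, in this order (a step that is already met when the one before it is completed fails the run):
1. the door stands wide open (more than 1.15 rad) (value of joint door above 1.15 rad), for 0.2 s.
2. every headset hangs from the bar by its crown, released, with the door still open (x of headset1_crown in the frame of bar between -0.02 and 0.02 m and z of headset1_crown in the frame of bar between -0.003 and 0.018 m and y of headset1_crown in the frame of bar between -0.119 and 0.119 m and angle between each of headset1, headset2, headset3's own z axis and vertical below 0.35 rad and contact force between the fingers and headset1 below 0.1 N and x of headset2_crown in the frame of bar between -0.02 and 0.02 m and z of headset2_crown in the frame of bar between -0.003 and 0.018 m and y of headset2_crown in the frame of bar between -0.119 and 0.119 m and contact force between the fingers and headset2 below 0.1 N and x of headset3_crown in the frame of bar between -0.02 and 0.02 m and z of headset3_crown in the frame of bar between -0.003 and 0.018 m and y of headset3_crown in the frame of bar between -0.119 and 0.119 m and contact force between the fingers and headset3 below 0.1 N and value of joint door above 0.8 rad), for 0.3 s.
3. the door is shut (within 0.05 rad) (value of joint door below 0.05 rad), for 0.2 s.
4. the pointer tip is within 5 mm of the red mark (horizontal distance between pointer_tip and mark_tip below 0.005 m), for 0.2 s.
At the end, for the whole second after the job is handed in: Every headset hangs released from the bar (crown within 20 mm of the bar sideways, resting on it, tilted less than 0.35 rad), the door is shut within 0.05 rad, and the pointer tip is within 5 mm of the red mark (x of headset1_crown in the frame of bar between -0.02 and 0.02 m and z of headset1_crown in the frame of bar between -0.003 and 0.018 m and y of headset1_crown in the frame of bar between -0.119 and 0.119 m and angle between each of headset1, headset2, headset3's own z axis and vertical below 0.35 rad and contact force between the fingers and headset1 below 0.1 N and x of headset2_crown in the frame of bar between -0.02 and 0.02 m and z of headset2_crown in the frame of bar between -0.003 and 0.018 m and y of headset2_crown in the frame of bar between -0.119 and 0.119 m and contact force between the fingers and headset2 below 0.1 N and x of headset3_crown in the frame of bar between -0.02 and 0.02 m and z of headset3_crown in the frame of bar between -0.003 and 0.018 m and y of headset3_crown in the frame of bar between -0.119 and 0.119 m and contact force between the fingers and headset3 below 0.1 N and value of joint door below 0.05 rad and horizontal distance between pointer_tip and mark_tip below 0.005 m); the robot touches nothing.
It fails at once if jar1 was moved more than 30 mm (distance of jar1 from where it was at the start of the episode above 0.03 m).
It fails at once if jar2 was moved more than 30 mm (distance of jar2 from where it was at the start of the episode above 0.03 m).
It fails at once if tape was moved more than 30 mm (distance of tape from where it was at the start of the episode above 0.03 m).
It fails at once if the door was slammed (closing faster than 1.5 rad/s) (velocity of joint door below -1.5 rad/s).
Of headset1, headset2, headset3 only 2 to 3 are there at a start; the rules pass over those that are not, and their reading is None.
At some moment in a run one of headset1, headset2, headset3 may be knocked a few centimetres aside while the robot is not near it.
Once in a run the grip may slacken for a moment while it holds something.
It also fails if it takes over 210 s, if anything falls off the work surface, if the arm or the gripper's body presses on something with over 40 N, if the wrist force passes 120 N, or if a joint passes its speed limit or range.

## Working session

There is one attempt and no reset: what is moved stays moved. The work goes in short steps, Python scripts to look and compute and a tool call to move; the robot and the scene stay as the last step left them, time stands still between calls to the robot, and variables do not carry over. Pictures are saved under pics/ and viewed, at most 14 in all, crops included, and the job is handed in when it is done.

Besides the shell and the picture viewer there is one more tool, called after "Call:" as name([rows], argument=value, ...), one row to a line, values as JSON. step_arm: Moves the arm, as the interface text tells. Its arguments: {"type":"object","properties":{"motion":{"type":"array"},"force":{"type":"number"}},"required":["motion"]}

```bash
ls; mkdir -p pics
cat > h.py <<'E'
import numpy as np, cv2
from scipy.spatial.transform import Rotation as R
from plant import r
def snap(n,f=None):
    s=r.snapshot(n)
    if f: cv2.imwrite('pics/'+f,cv2.cvtColor(s['pixels'],cv2.COLOR_RGB2BGR))
    return s
def w(s,p): return R.from_quat(s['orientation']).apply(p)+np.array(s['xyz'])
def cloud(s):
    v,u=np.mgrid[:384,:512]; d=s['depth']
    P=np.stack([(u-s['cx'])/s['fx']*d,(v-s['cy'])/s['fy']*d,d],-1)
    return P.reshape(-1,3)@R.from_quat(s['orientation']).as_matrix().T+np.array(s['xyz'])
def st():
    s=r.get_state();print('t',round(s['clock'],2),'p',np.round(s['tool_pos'],4),'Rm',np.round(R.from_quat(s['eef_rot']).as_matrix(),3).tolist(),'F',np.round(s['contact_force'],1),'op',round(s['opening'],3),'ff',np.round(s['finger_force'],1));return s
def to(p,yaw=None,s=None):
    """dp (mm) in tool axes to world p, tool down"""
    s=s or r.get_state();M=R.from_quat(s['eef_rot'])
    return np.round(M.inv().apply(np.array(p)-s['tool_pos'])*1000,1)
E
cat > a.py <<'E'
from h import *
st();print(r.tip_reach)
for c in ['top','side']:
    s=snap(c,c+'1.png');print(c,np.round(s['xyz'],3),np.round(R.from_quat(s['orientation']).as_matrix(),2).tolist(),s['fx'],s['cx'],s['cy'])
    for t in ['cabinet','door','door_hinge','door_handle','bar','knob','knob_grip','pointer_tip','mark_tip','headset1','headset1_crown','headset2','headset2_crown','headset3','headset3_crown','jar1','jar2','tape']:
        print(t,[(round(d['score'],2),np.round(w(s,d['at']),3).tolist()) for d in r.search_frame(c,t)][:3])
E
python3 a.py
```

```text
pics
t 0.0 p [ 0.2544 -0.5702  0.2599] Rm [[0.913, 0.408, -0.001], [0.408, -0.913, 0.002], [-0.0, -0.002, -1.0]] F [-0.1  0.4 -0.2] op 0.998 ff 0.0
0.022
top [ 0.441 -0.011  1.579] [[0.02, -0.99, 0.1], [-1.0, -0.02, 0.02], [-0.02, -0.1, -0.99]] 492.0305566921682 261.5359516071663 197.95677260480784
cabinet [(0.74, [0.74, 0.118, 0.217])]
door [(0.66, [0.624, 0.12, 0.175]), (0.42, [0.439, -0.123, 0.1]), (0.22, [0.69, 0.052, 0.23])]
door_hinge [(0.61, [0.624, 0.116, 0.175])]
door_handle [(0.82, [0.626, 0.119, 0.179])]
bar [(0.7, [0.628, 0.118, 0.178])]
knob [(0.66, [0.694, 0.051, 0.228])]
knob_grip []
pointer_tip [(0.54, [0.721, 0.184, 0.226])]
mark_tip [(0.46, [0.625, 0.118, 0.178])]
headset1 [(0.91, [0.415, -0.329, 0.097]), (0.9, [0.575, -0.226, 0.099]), (0.84, [0.443, -0.126, 0.099])]
headset1_crown [(0.63, [0.44, -0.123, 0.099])]
headset2 [(0.91, [0.415, -0.329, 0.097]), (0.9, [0.575, -0.226, 0.099]), (0.84, [0.443, -0.126, 0.099])]
headset2_crown [(0.81, [0.412, -0.325, 0.093])]
headset3 [(0.91, [0.415, -0.329, 0.097]), (0.9, [0.575, -0.226, 0.099]), (0.84, [0.443, -0.126, 0.099])]
[... 816 characters left out ...]
ark_tip []
headset1 [(0.83, [0.445, -0.084, 0.057]), (0.74, [0.581, -0.2, 0.06]), (0.63, [0.408, -0.308, 0.059])]
headset1_crown [(0.85, [0.445, -0.081, 0.058])]
headset2 [(0.83, [0.445, -0.084, 0.057]), (0.74, [0.581, -0.2, 0.06]), (0.63, [0.408, -0.308, 0.059])]
headset2_crown [(0.29, [0.631, 0.16, 0.141])]
headset3 [(0.83, [0.445, -0.084, 0.057]), (0.74, [0.581, -0.2, 0.06]), (0.63, [0.408, -0.308, 0.059])]
headset3_crown [(0.62, [0.576, -0.199, 0.058])]
jar1 [(0.91, [0.653, -0.418, 0.06]), (0.58, [0.744, -0.215, 0.087]), (0.35, [0.579, -0.199, 0.062])]
jar2 [(0.91, [0.653, -0.418, 0.06]), (0.58, [0.744, -0.215, 0.087]), (0.35, [0.579, -0.199, 0.062])]
tape [(0.67, [0.536, 0.412, 0.049])]
```

View pics/top1.png

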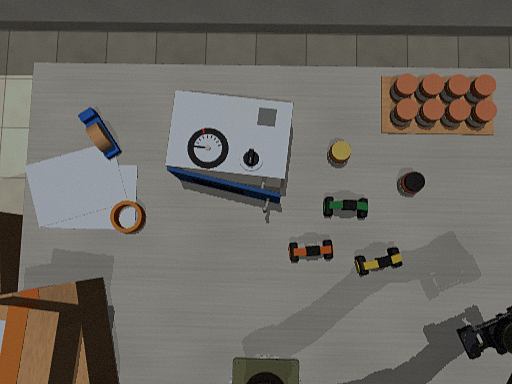

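View pics/side1.png

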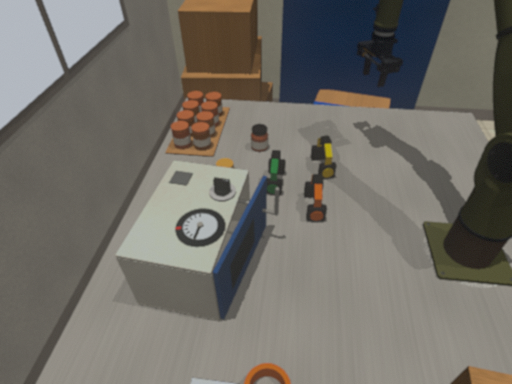

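The top view shows the dial at (208,148) with the red mark at (204,131), and the knob at (251,157). The door is ajar, from (167,168) to (280,200), with its handle at (267,205). The headsets are green (346,207), orange (312,250) and yellow (379,262). The side view agrees. Next I measure these from the depth data.

```bash
cat > m.py <<'E'
from h import *
def rect(P):
    (c,s,a)=cv2.minAreaRect((P[:,:2]*1000).astype(np.float32)); return np.round(c,1),np.round(s,1),round(a,1),len(P),np.round(np.median(P[:,2])*1000,1)
def meas(c,s=None):
    s=s or snap(c);P=cloud(s);col=s['pixels'].reshape(-1,3).astype(int);ok=s['depth'].ravel()>0
    x,y,z=P.T;white=col.min(1)>120;blue=(col[:,2]>col[:,0]*1.5+15)
    print('==',c)
    roof=ok&(abs(z-.215)<.008)&(x>.6)&(x<.92)&(y>-.1)&(y<.35)&white;print('roof',rect(P[roof]))
    d=ok&blue&(z>.196)&(z<.216)&(x>.25)&(x<.75)&(y>-.1)&(y<.45);print('doortop',rect(P[d]))
    h=ok&~blue&(z>.16)&(z<.208)&(x>.25)&(x<.6)&(y>-.15)&(y<.45)
    Q=P[h];print('handle?',[np.round(np.percentile(Q,q,axis=0),3).tolist() for q in(5,50,95)],len(Q)) if len(Q) else 0
    k=ok&(z>.238)&(z<.27)&(abs(x-.69)<.06)&(abs(y-.055)<.05);print('knob',rect(P[k]))
    for n,cx,cy in [('orange',.44,-.125),('yellow',.412,-.325),('green',.575,-.227)]:
        b=ok&(abs(x-cx)<.07)&(abs(y-cy)<.09);q=b&(z>.03)&(z<.14)
        p=b&(z>.12)&(z<.14);print(n,'all',rect(P[q]),'pad',rect(P[p]),np.round(P[p].mean(0),4))
    return s,P
if __name__=='__main__':
    for c in['top','side']: 
        s,P=meas(c)
        if c=='top':
            im=cv2.cvtColor(s['pixels'],cv2.COLOR_RGB2BGR)[85:220,155:305]
            cv2.imwrite('pics/crop1.png',cv2.resize(im,None,fx=5,fy=4.4,interpolation=cv2.INTER_CUBIC))
E
python3 m.py
```

```text
== top
roof (array([764.4, 116.1]), array([339.3, 221.9]), 84.6, 7438, np.float64(216.1))
doortop (array([627.5, 129.2]), array([329.4,  11.5]), 77.4, 468, np.float64(210.5))
handle? [[0.549, -0.015, 0.165], [0.56, 0.01, 0.188], [0.598, 0.021, 0.208]] 27
knob (array([692.1,  52.2]), array([14.1, 42.4]), 84.2, 87, np.float64(258.7))
orange all (array([ 440.5, -131.6]), array([ 59.4, 135.5]), 5.8, 564, np.float64(98.6)) pad (array([ 440.6, -131.9]), array([29.7, 54.7]), 10.4, 168, np.float64(129.4)) [ 0.4405 -0.1314  0.1287]
yellow all (array([ 413.3, -340.6]), array([ 60. , 136.6]), 14.9, 623, np.float64(99.0)) pad (array([ 412.5, -338.8]), array([30.7, 54.8]), 15.4, 171, np.float64(129.4)) [ 0.4125 -0.339   0.1289]
green all (array([ 577.5, -238.5]), array([136.6,  58.7]), 88.5, 584, np.float64(99.9)) pad (array([ 577.5, -234.8]), array([30.4, 64.2]), 2.0, 177, np.float64(129.2)) [ 0.5776 -0.2371  0.1287]
== side
roof (array([764.4, 114.5]), array([342.7, 220.4]), 84.4, 7692, np.float64(214.1))
doortop (array([628.3, 132. ]), array([321.7,   9.9]), 77.3, 385, np.float64(209.1))
handle? [[0.551, -0.025, 0.163], [0.589, 0.014, 0.186], [0.599, 0.023, 0.206]] 153
knob (array([693. ,  52.2]), array([16.2, 41.9]), 86.3, 151, np.float64(253.7))
orange all (array([ 440.1, -131.5]), array([ 60.6, 138.1]), 5.4, 602, np.float64(62.0)) pad (array([ 440.3, -128.8]), array([29.6, 44.8]), 7.1, 109, np.float64(128.3)) [ 0.4407 -0.1269  0.1275]
yellow all (array([ 412.7, -338.2]), array([ 59. , 136.7]), 14.9, 537, np.float64(61.7)) pad (array([ 412.2, -335.8]), array([28.7, 44.8]), 15.0, 78, np.float64(127.9)) [ 0.4133 -0.3342  0.1272]
green all (array([ 574.4, -235.4]), array([ 60.5, 133.1]), 2.2, 474, np.float64(67.6)) pad (array([ 577.8, -235.2]), array([29.5, 46.7]), 4.6, 90, np.float64(128.3)) [ 0.5774 -0.2333  0.1274]
```

View pics/crop1.png

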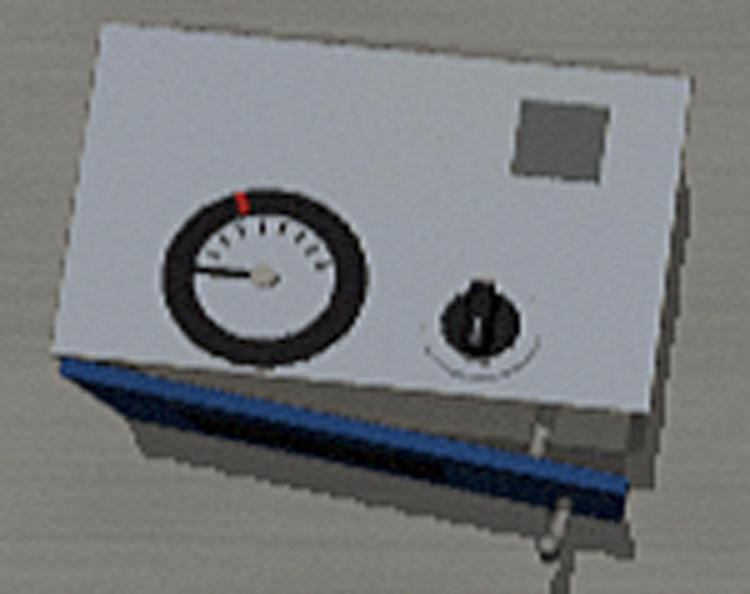

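Crop: the hub is at (264,275), the pointer points left to (200,268) and the red mark is at (243,203). That puts the pointer about 1.2 rad away clockwise. The hinge is at about (658.5, 291.5) mm, the cabinet's yaw is -5.5°, and the door is 0.125 rad open. I'm moving to the handle now.

Call:
step_arm([
  {"dp": [48,-38,0],"twist": [0,0,-0.18],"hand": -0.3},
  {"dp": [96,-76,0],"twist": [0,0,-0.36],"hand": -0.3},
  {"dp": [144,-114,0],"twist": [0,0,-0.54],"hand": -0.3},
  {"dp": [192,-152,0],"twist": [0,0,-0.72],"hand": -0.3},
  {"dp": [240,-190,0],"twist": [0,0,-0.9],"hand": -0.3},
])

```text
clock: 2.62
tool_pos: [0.3973, -0.2979, 0.261]
eef_rot: [0.788, 0.615, 0.0, 0.001]
contact_force: [1.0, -0.1, -0.4]
opening: 0.458
finger_force: 0.0
```

```bash
cat >> h.py <<'E'
H=np.array([.6585,.2915]);CY=np.radians(-5.5)
def door(th,a,b):
    """world xy of point a mm along door x, b mm along door y from hinge"""
    f=CY-th;ex=np.array([np.cos(f),np.sin(f)]);ey=np.array([-np.sin(f),np.cos(f)]);return H+ex*a/1e3+ey*b/1e3
def plan(x,y,z,yawy,s=None):
    s=s or r.get_state();M=R.from_quat(s['eef_rot']);T=M.as_matrix()
    yy=np.array([np.cos(yawy),np.sin(yawy),0]);zz=np.array([0,0,-1.]);G=np.stack([np.cross(yy,zz),yy,zz],1)
    print('dp',np.round(T.T@(np.array([x,y,z])-s['tool_pos'])*1000,1),'twist',np.round(R.from_matrix(T.T@G).as_rotvec(),3))
E
python3 -c "
from h import *
s=st();print(np.round(s['q'],2));h=door(.125,-40,-295);print(h);plan(*h,.26,CY-.125)"
```

```text
t 2.62 p [ 0.3973 -0.2979  0.261 ] Rm [[0.243, 0.97, 0.001], [0.97, -0.243, -0.001], [-0.0, 0.001, -1.0]] F [ 1.  -0.1 -0.4] op 0.458 ff 0.0
[ 0.83  0.55 -0.44  1.94  0.34  0.73 -0.05]
[0.55480918 0.01244228]
dp [339.3  77.4   1. ] twist [ 0.001  0.    -0.024]
```

Call:
step_arm([
  {"dp": [60,14,0],"twist": [0,0,0],"hand": -0.3},
  {"dp": [120,28,0],"twist": [0,0,0],"hand": -0.3},
  {"dp": [180,42,0],"twist": [0,0,0],"hand": -0.3},
  {"dp": [240,56,0],"twist": [0,0,0],"hand": -0.3},
  {"dp": [300,70,0],"twist": [0,0,0],"hand": -0.3},
])

```text
clock: 3.25
tool_pos: [0.5397, -0.0245, 0.2609]
eef_rot: [0.79, 0.613, 0.0, 0.0]
contact_force: [0.7, -0.1, -0.1]
opening: 0.351
finger_force: 0.0
```

Call:
step_arm([
  {"dp": [39,7,0],"twist": [0,0,-0.02],"hand": -0.3},
  {"dp": [39,7,0],"twist": [0,0,-0.02],"hand": -0.3},
  {"dp": [39,7,0],"twist": [0,0,-0.02],"hand": -0.3},
])

```text
clock: 3.62
tool_pos: [0.5548, 0.0086, 0.2605]
eef_rot: [0.784, 0.62, -0.001, 0.0]
contact_force: [-0.8, -0.0, -0.3]
opening: 0.347
finger_force: 0.0
```

```bash
python3 -c "
from h import *
s=st();h=door(.125,-40,-295);plan(*h,.183,CY-.125)
im=snap('top');s2=snap('side')
for n,i in(('t',im),('s',s2)):
    P=cloud(i);print(n,np.round(w(i,[d['at'] for d in r.search_frame({'t':'top','s':'side'}[n],'door_handle')][0]),3))
c=cv2.cvtColor(np.hstack([im['pixels'][140:240,200:320],s2['pixels'][130:230,220:340]]),cv2.COLOR_RGB2BGR);cv2.imwrite('pics/h2.png',cv2.resize(c,None,fx=3.3,fy=3.3))
"
```

```text
t 3.62 p [0.5548 0.0086 0.2605] Rm [[0.23, 0.973, -0.001], [0.973, -0.23, -0.001], [-0.002, -0.001, -1.0]] F [-0.8 -0.  -0.3] op 0.347 ff 0.0
dp [ 3.8 -0.8 77.5] twist [-0.001  0.002 -0.011]
t [0.638 0.192 0.186]
s [0.633 0.159 0.138]
```

View pics/h2.png

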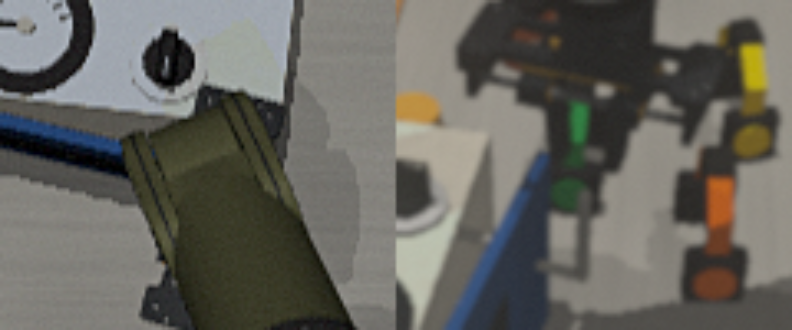

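The side half shows the handle bar upright at (583,190–275) with the fingers just above it. Next I descend and close.

Call:
step_arm([
  {"dp": [2,0,40],"twist": [0,0,-0.01],"hand": -0.3},
  {"dp": [2,0,77],"twist": [0,0,-0.01],"hand": -0.3},
  {"dp": [2,0,77],"twist": [0,0,-0.01],"hand": -0.3},
  {"dp": [2,0,77],"twist": [0,0,-0.01],"hand": -1},
  {"dp": [2,0,77],"twist": [0,0,-0.01],"hand": -1},
], force=20)

```text
clock: 4.45
tool_pos: [0.5565, 0.0117, 0.1853]
eef_rot: [0.781, 0.625, 0.001, 0.001]
contact_force: [-1.7, -0.6, 0.5]
opening: 0.146
finger_force: 0.6
```

Call:
step_arm([
  {"dp": [0,0,0],"twist": [0,0,0],"hand": -1},
  {"dp": [0,0,0],"twist": [0,0,0],"hand": -1},
  {"dp": [0,0,0],"twist": [0,0,0],"hand": -1},
])

```text
clock: 4.82
tool_pos: [0.5565, 0.0117, 0.1852]
eef_rot: [0.781, 0.625, 0.001, 0.001]
contact_force: [-1.9, -0.7, 6.2]
opening: 0.127
finger_force: 20.0
```

```bash
python3 -c "
from h import *
s=st()
p=np.array(s['tool_pos']);T=R.from_quat(s['eef_rot']).as_matrix()
# correct radial circle through the grasp
h0=door(.125,-40,-295);print((p[:2]-h0)*1000)
ref=None
d0=p[:2]-H
for k in range(1,17):
    a=-.0825*k; c,sn=np.cos(a),np.sin(a);q=H+np.array([[c,-sn],[sn,c]])@d0
    print(k,round(.125-a,2),np.round(T.T@np.append(q-p[:2],0)*1000,0), 'tw',round(.07*k,2))
"
```

```text
t 4.83 p [0.5565 0.0117 0.1852] Rm [[0.219, 0.976, 0.002], [0.976, -0.219, -0.0], [0.0, 0.002, -1.0]] F [-1.9 -0.7  6.2] op 0.127 ff 20.0
[ 1.64400096 -0.78458538]
1 0.21 [  4. -24.  -0.] tw 0.07
2 0.29 [ 10. -48.  -0.] tw 0.14
3 0.37 [ 18. -71.  -0.] tw 0.21
4 0.46 [ 28. -94.  -0.] tw 0.28
5 0.54 [  40. -115.   -0.] tw 0.35
6 0.62 [  54. -136.   -0.] tw 0.42
7 0.7 [  69. -155.   -0.] tw 0.49
8 0.79 [  85. -173.   -0.] tw 0.56
9 0.87 [ 104. -190.   -0.] tw 0.63
10 0.95 [ 123. -205.   -0.] tw 0.7
11 1.03 [ 144. -218.   -1.] tw 0.77
12 1.11 [ 165. -230.   -1.] tw 0.84
13 1.2 [ 188. -240.   -1.] tw 0.91
14 1.28 [ 211. -248.   -1.] tw 0.98
15 1.36 [ 235. -253.   -1.] tw 1.05
16 1.45 [ 259. -257.   -1.] tw 1.12
```

Call:
step_arm([
  {"dp": [4,-24,0],"twist": [0,0,0.08],"hand": -1},
  {"dp": [10,-48,0],"twist": [0,0,0.16],"hand": -1},
  {"dp": [18,-71,0],"twist": [0,0,0.245],"hand": -1},
  {"dp": [28,-94,0],"twist": [0,0,0.33],"hand": -1},
  {"dp": [40,-115,0],"twist": [0,0,0.41],"hand": -1},
])

```text
clock: 5.45
tool_pos: [0.4529, 0.0762, 0.1851]
eef_rot: [0.892, 0.451, 0.002, 0.001]
contact_force: [0.9, -0.1, 6.3]
opening: 0.128
finger_force: 20.0
```

```bash
cat > c.py <<'E'
from h import *
s=st();print(np.round(s['q'],2));p=np.array(s['tool_pos']);d=p[:2]-H;print('rad',np.linalg.norm(d),'exp',np.hypot(295,40), 'door est',CY-(np.arctan2(d[1],d[0])-np.arctan2(-295,-40)))
E
python3 c.py
```

```text
t 5.45 p [0.4529 0.0762 0.1851] Rm [[0.593, 0.805, 0.004], [0.805, -0.593, 0.0], [0.002, 0.003, -1.0]] F [ 0.9 -0.1  6.3] op 0.128 ff 20.0
[-0.15  0.61 -0.18  2.13  0.26  0.41 -1.18]
rad 0.29768351111763075 exp 297.6995129320839 door est 0.5316177701380851
```

Call:
step_arm([
  {"dp": [4,-24,0],"twist": [0,0,0.04],"hand": -1},
  {"dp": [10,-48,0],"twist": [0,0,0.08],"hand": -1},
  {"dp": [18,-71,0],"twist": [0,0,0.12],"hand": -1},
  {"dp": [28,-94,0],"twist": [0,0,0.16],"hand": -1},
  {"dp": [40,-115,0],"twist": [0,0,0.2],"hand": -1},
])

```text
clock: 6.08
tool_pos: [0.3838, 0.177, 0.185]
eef_rot: [0.933, 0.36, 0.002, 0.0]
contact_force: [0.2, -2.3, 7.3]
opening: 0.127
finger_force: 20.0
```

```bash
cat >> c.py <<'E'
T=R.from_quat(s['eef_rot']).as_matrix()
for k in range(1,8):
    a=-.08*k; c,sn=np.cos(a),np.sin(a);q=H+np.array([[c,-sn],[sn,c]])@d
    print(k,np.round(T.T@np.append(q-p[:2],0)*1000,0))
E
python3 c.py
```

```text
t 6.08 p [0.3838 0.177  0.185 ] Rm [[0.74, 0.672, 0.003], [0.672, -0.74, 0.001], [0.003, 0.001, -1.0]] F [ 0.2 -2.3  7.3] op 0.127 ff 20.0
[-0.49  0.58 -0.08  2.24  0.14  0.32 -1.52]
rad 0.29758297537952105 exp 297.6995129320839 door est 0.9449806495692727
1 [  9. -22.   0.]
2 [ 19. -43.   0.]
3 [ 32. -64.   0.]
4 [ 46. -83.   0.]
5 [  61. -101.    0.]
6 [  78. -118.    0.]
7 [  96. -134.    0.]
```

Call:
step_arm([
  {"dp": [9,-22,0],"twist": [0,0,0.05],"hand": -1},
  {"dp": [19,-43,0],"twist": [0,0,0.1],"hand": -1},
  {"dp": [32,-64,0],"twist": [0,0,0.15],"hand": -1},
  {"dp": [46,-83,0],"twist": [0,0,0.2],"hand": -1},
  {"dp": [61,-101,0],"twist": [0,0,0.25],"hand": -1},
])

```text
clock: 6.7
tool_pos: [0.3609, 0.2929, 0.1849]
eef_rot: [0.97, 0.241, 0.001, -0.001]
contact_force: [2.6, -1.4, 3.2]
opening: 0.126
finger_force: 20.0
```

```bash
python3 c.py
```

```text
t 6.7 p [0.3609 0.2929 0.1849] Rm [[0.884, 0.468, 0.003], [0.468, -0.884, 0.002], [0.003, -0.0, -1.0]] F [ 2.6 -1.4  3.2] op 0.126 ff 20.0
[-0.79  0.62  0.02  2.12 -0.03  0.4  -1.84]
rad 0.2975670487052887 exp 297.6995129320839 door est -4.9383584947024435
1 [ 12. -21.   0.]
2 [ 26. -40.   0.]
3 [ 41. -58.   0.]
4 [ 58. -75.   0.]
5 [ 75. -91.   0.]
6 [  95. -105.    0.]
7 [ 115. -118.    0.]
```

Call:
step_arm([
  {"dp": [12,-21,0],"twist": [0,0,0.05],"hand": -1},
  {"dp": [16,-27,0],"twist": [0,0,0.05],"hand": -1},
  {"dp": [16,-27,0],"twist": [0,0,0.05],"hand": -1},
  {"dp": [16,-27,0],"twist": [0,0,0.05],"hand": -0.4},
  {"dp": [16,-27,0],"twist": [0,0,0.05],"hand": -0.4},
])

```text
clock: 7.32
tool_pos: [0.3611, 0.3228, 0.1837]
eef_rot: [0.976, 0.218, -0.0, 0.0]
contact_force: [-0.3, -0.6, 0.6]
opening: 0.292
finger_force: 0.0
```

Call:
step_arm([
  {"dp": [0,0,0],"twist": [0,0,0],"hand": -0.4},
  {"dp": [0,0,-30],"twist": [0,0,0],"hand": -0.4},
  {"dp": [0,0,-70],"twist": [0,0,0],"hand": -0.4},
  {"dp": [0,0,-110],"twist": [0,0,0],"hand": -0.4},
  {"dp": [0,0,-110],"twist": [0,0,0],"hand": -0.4},
])

```text
clock: 7.95
tool_pos: [0.3625, 0.3242, 0.2961]
eef_rot: [0.976, 0.218, 0.003, -0.002]
contact_force: [-0.1, 0.8, -0.6]
opening: 0.302
finger_force: 0.0
```

```bash
python3 c.py|head -4
cat > d.py <<'E'
from m import *
s,P=meas('side',snap('side','s3.png')); snap('top','t3.png')
for c in['top','side']:
    i=snap(c);print([(round(d['score'],2),np.round(w(i,d['at']),3).tolist()) for d in r.search_frame(c,'bar')][:3])
E
python3 d.py
```

```text
t 7.95 p [0.3625 0.3242 0.2961] Rm [[0.905, 0.426, 0.004], [0.426, -0.905, 0.004], [0.006, -0.002, -1.0]] F [-0.1  0.8 -0.6] op 0.302 ff 0.0
[-0.87  0.46  0.07  1.94 -0.04  0.74 -1.91]
rad 0.29775485652071315 exp 297.6995129320839 door est -4.8330993102184605
1 [ 13. -20.   0.]
== side
roof (array([764.2, 115.5]), array([343. , 221.2]), 84.5, 8094, np.float64(214.1))
doortop (array([499.7, 283.3]), array([311.9,  13.3]), 1.6, 672, np.float64(208.6))
handle? [[0.359, 0.283, 0.162], [0.465, 0.287, 0.184], [0.585, 0.326, 0.206]] 1558
knob (array([692.4,  52.9]), array([15.7, 42. ]), 84.9, 149, np.float64(254.1))
orange all (array([ 440. , -129.5]), array([ 60.7, 135.1]), 5.3, 602, np.float64(62.1)) pad (array([ 440.4, -128.5]), array([29.6, 41.9]), 5.8, 111, np.float64(128.3)) [ 0.4407 -0.1267  0.1273]
yellow all (array([ 413.3, -338.2]), array([ 58.3, 132.6]), 15.1, 539, np.float64(62.0)) pad (array([ 412.1, -334.8]), array([28.5, 44. ]), 14.6, 80, np.float64(127.8)) [ 0.413  -0.3342  0.127 ]
green all (array([ 578.1, -236. ]), array([137.3,  60.4]), 88.4, 511, np.float64(60.3)) pad (array([ 577.7, -234.5]), array([29.6, 44.9]), 4.8, 90, np.float64(128.2)) [ 0.5773 -0.2332  0.1273]
[(0.81, [0.506, 0.273, 0.16]), (0.49, [0.411, -0.326, 0.093])]
[(0.92, [0.496, 0.285, 0.145])]
```

View pics/t3.png

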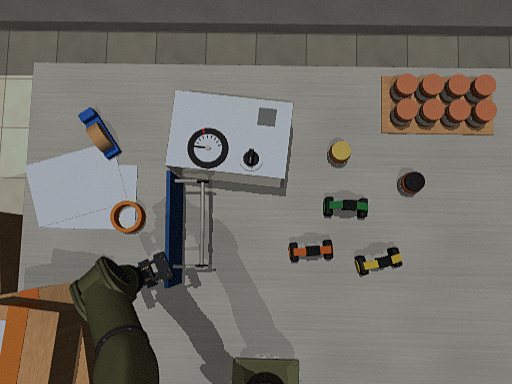

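The top view shows the door wide open. The hanging bar runs from (206,180) to (204,266), and the headsets are in place. Next I measure the bar and plan the move to green.

```bash
cat > b.py <<'E'
from h import *
for c in['top','side']:
    i=snap(c);P=cloud(i);x,y,z=P.T;ok=i['depth'].ravel()>0
    m=ok&(z>.142)&(z<.175)&(y>.15)&(y<.232)&(x>.33)&(x<.66);Q=P[m]
    core=Q[abs(Q[:,1]-np.median(Q[:,1]))<.01];f=np.polyfit(core[:,0],core[:,1],1)
    print(c,len(Q),'x',np.round(np.percentile(Q[:,0],[1,99]),3),'line',np.round(f,4),'y@.5',np.polyval(f,.5),'z',np.round(np.percentile(core[:,2],[10,50,90]),3))
    d=Q[abs(Q[:,1]-np.polyval(f,Q[:,0]))>.009];print(' discs',np.round(np.percentile(d[:,0],[2,20,50,80,98]),3))
th=1.45;print('expected bar mid',door(th,12+83,-165),'slope',np.tan(CY-th+np.pi/2))
plan(.577,-.236,.26,np.radians(2.5))
plan(.577,-.236,.26,np.radians(182.5))
E
python3 b.py
```

```text
top 468 x [0.384 0.64 ] line [0.013  0.1864] y@.5 0.19295155460965188 z [0.152 0.157 0.162]
 discs [0.384 0.387 0.393 0.636 0.64 ]
side 710 x [0.385 0.641] line [0.0132 0.1888] y@.5 0.19543107660635026 z [0.149 0.153 0.157]
 discs [0.384 0.389 0.395 0.636 0.642]
expected bar mid [0.49590682 0.19243711] slope 0.02480830549724097
dp [-42.6 597.6  33.4] twist [-0.     0.002 -1.174]
dp [-42.6 597.6  33.4] twist [0.002 0.    1.967]
```

The bar's middle is at about (0.512, 0.1943), with its axis nearly along world x at about 1°. Its height of 150 mm matches the text. Next I move over green.

Call:
step_arm([
  {"dp": [-4,60,0],"twist": [0,0,-0.18],"hand": 0.4},
  {"dp": [-9,120,0],"twist": [0,0,-0.36],"hand": 0.4},
  {"dp": [-13,180,0],"twist": [0,0,-0.54],"hand": 0.4},
  {"dp": [-17,240,0],"twist": [0,0,-0.72],"hand": 0.4},
  {"dp": [-22,300,0],"twist": [0,0,-0.9],"hand": 0.4},
])

```text
clock: 8.98
tool_pos: [0.4697, 0.0406, 0.2934]
eef_rot: [0.782, 0.623, -0.0, -0.0]
contact_force: [1.2, 0.4, 0.1]
opening: 0.7
finger_force: 0.0
```

```bash
python3 -c "
from h import *
st();plan(.5776,-.2355,.26,np.radians(1))"
```

```text
t 8.97 p [0.4697 0.0406 0.2934] Rm [[0.223, 0.975, -0.0], [0.975, -0.223, 0.0], [0.0, -0.0, -1.0]] F [1.2 0.4 0.1] op 0.7 ff 0.0
dp [-245.1  166.7   33.3] twist [-0.    -0.    -0.242]
```

Call:
step_arm([
  {"dp": [-50,34,5],"twist": [0,0,-0.06],"hand": 0.4},
  {"dp": [-100,68,10],"twist": [0,0,-0.12],"hand": 0.4},
  {"dp": [-150,102,15],"twist": [0,0,-0.18],"hand": 0.4},
  {"dp": [-200,136,20],"twist": [0,0,-0.24],"hand": 0.4},
  {"dp": [-245,167,33],"twist": [0,0,-0.24],"hand": 0.4},
])

```text
clock: 9.6
tool_pos: [0.5763, -0.2369, 0.2603]
eef_rot: [0.704, 0.71, 0.0, 0.0]
contact_force: [0.1, 1.1, 0.0]
opening: 0.704
finger_force: 0.0
```

```bash
cat > g.py <<'E'
import sys
from m import *
for c in sys.argv[4:]: meas(c)
st();plan(float(sys.argv[1]),float(sys.argv[2]),float(sys.argv[3]),0)
E
python3 g.py .5776 -.2355 .131 top side| grep -v -e roof -e knob -e door
```

```text
== top
handle? [[0.348, 0.188, 0.16], [0.429, 0.275, 0.179], [0.58, 0.321, 0.205]] 202
orange all (array([ 440.5, -131.5]), array([ 59.2, 135. ]), 5.9, 571, np.float64(97.8)) pad (array([ 440.3, -131.1]), array([29.1, 61.7]), 1.6, 173, np.float64(129.5)) [ 0.4405 -0.1308  0.129 ]
yellow all (array([ 404.9, -278.6]), array([45.7, 11.6]), 5.8, 62, np.float64(55.3)) pad (array([0., 0.]), array([0., 0.]), 0.0, 0, np.float64(nan)) [nan nan nan]
green all (array([ 578.7, -203.2]), array([58.6, 67.1]), 0.7, 323, np.float64(98.9)) pad (array([ 577.5, -222.4]), array([29.6, 28.7]), 0.7, 92, np.float64(130.0)) [ 0.5781 -0.2248  0.1289]
== side
handle? [[0.343, 0.283, 0.162], [0.451, 0.287, 0.184], [0.585, 0.324, 0.205]] 1733
orange all (array([ 440.2, -128.9]), array([ 59.7, 133.3]), 5.6, 594, np.float64(63.8)) pad (array([ 440.3, -126.6]), array([29.7, 48.2]), 6.4, 111, np.float64(127.8)) [ 0.4408 -0.1263  0.1273]
yellow all (array([ 414.2, -338.3]), array([ 59.2, 135.5]), 15.9, 543, np.float64(61.9)) pad (array([ 412.8, -335.8]), array([28.8, 41. ]), 15.2, 76, np.float64(128.0)) [ 0.4134 -0.3354  0.1271]
green all (array([ 578.2, -235.6]), array([133.8,  60.7]), 88.5, 513, np.float64(60.7)) pad (array([ 578. , -236.3]), array([43.3, 29.6]), 89.7, 89, np.float64(128.2)) [ 0.5774 -0.2335  0.1275]
t 9.7 p [ 0.5748 -0.2425  0.258 ] Rm [[0.001, 1.0, -0.003], [1.0, -0.001, -0.004], [-0.004, -0.003, -1.0]] F [-1.  -0.4 -0.4] op 0.698 ff 0.0
dp [  7.5   3.1 126.9] twist [-0.003  0.004 -0.001]
  return _methods._mean(a, axis=axis, dtype=dtype,
  ret = ret.dtype.type(ret / rcount)
m.py:15: RuntimeWarning: Mean of empty slice.
  p=b&(z>.12)&(z<.14);print(n,'all',rect(P[q]),'pad',rect(P[p]),np.round(P[p].mean(0),4))
  ret = um.true_divide(
```

Call:
step_arm([
  {"dp": [0,0,40],"twist": [0,0,0],"hand": 0.3},
  {"dp": [0,0,80],"twist": [0,0,0],"hand": 0.3},
  {"dp": [0,0,80],"twist": [0,0,0],"hand": 0.3},
  {"dp": [0,0,80],"twist": [0,0,0],"hand": 0.3},
])

```text
clock: 10.2
tool_pos: [0.5765, -0.234, 0.1819]
eef_rot: [0.704, 0.71, 0.0, 0.001]
contact_force: [1.1, 0.4, -0.1]
opening: 0.649
finger_force: 0.0
```

```bash
python3 g.py .5776 -.2355 .131
```

```text
t 10.2 p [ 0.5765 -0.234   0.1819] Rm [[-0.009, 1.0, 0.002], [1.0, 0.009, -0.0], [-0.0, 0.002, -1.0]] F [ 1.1  0.4 -0.1] op 0.649 ff 0.0
dp [-1.5  1.  50.9] twist [0.002 0.    0.009]
```

Call:
step_arm([
  {"dp": [-1,1,25],"twist": [0,0,0],"hand": 0.2},
  {"dp": [-1,1,51],"twist": [0,0,0],"hand": 0.2},
  {"dp": [-1,1,51],"twist": [0,0,0],"hand": 0.2},
  {"dp": [-1,1,51],"twist": [0,0,0],"hand": -1},
  {"dp": [-1,1,51],"twist": [0,0,0],"hand": -1},
], force=30)

```text
clock: 10.82
tool_pos: [0.5777, -0.2356, 0.1314]
eef_rot: [0.704, 0.71, 0.001, 0.001]
contact_force: [-0.8, -0.2, -0.0]
opening: 0.399
finger_force: 0.0
```

Call:
step_arm([
  {"dp": [0,0,0],"twist": [0,0,0],"hand": -1},
  {"dp": [0,0,0],"twist": [0,0,0],"hand": -1},
  {"dp": [0,0,0],"twist": [0,0,0],"hand": -1},
  {"dp": [0,0,-15],"twist": [0,0,0],"hand": -1},
  {"dp": [0,0,-30],"twist": [0,0,0],"hand": -1},
])

```text
clock: 11.45
tool_pos: [0.5765, -0.2353, 0.1606]
eef_rot: [0.704, 0.71, -0.0, -0.0]
contact_force: [-0.7, -0.4, -1.7]
opening: 0.336
finger_force: 29.7
```

Call:
step_arm([
  {"dp": [0,0,-30],"twist": [0,0,0],"hand": -1},
  {"dp": [0,0,-70],"twist": [0,0,0],"hand": -1},
  {"dp": [0,0,-110],"twist": [0,0,0],"hand": -1},
  {"dp": [0,0,-130],"twist": [0,0,0],"hand": -1},
  {"dp": [0,0,-130],"twist": [0,0,0],"hand": -1},
])

```text
clock: 12.08
tool_pos: [0.5776, -0.2355, 0.2921]
eef_rot: [0.704, 0.71, 0.001, 0.002]
contact_force: [0.0, 0.8, -1.8]
opening: 0.339
finger_force: 29.7
```

Run:
```python
from h import *
st();i=snap('side','s4.png');P=cloud(i);
x,y,z=P.T;m=(i['depth'].ravel()>0)&(abs(x-.577)<.1)&(abs(y+.235)<.1)&(z>.12)
col=i['pixels'].reshape(-1,3).astype(int);g=m&(col[:,1]>col[:,0]*1.3)&(col[:,1]>col[:,2]*1.2)
print(np.round(P[g].min(0),3),np.round(P[g].max(0),3),P[g].mean(0))
plan(.582,.1953,.29,.018)
```

```text
t 12.07 p [ 0.5776 -0.2355  0.2921] Rm [[-0.009, 1.0, 0.004], [1.0, 0.009, -0.001], [-0.001, 0.004, -1.0]] F [ 0.   0.8 -1.8] op 0.339 ff 29.7
[ 0.56  -0.284  0.175] [ 0.599 -0.168  0.285] [ 0.57932766 -0.19104886  0.2324504 ]
dp [4.305e+02 9.200e+00 2.000e-01] twist [ 0.001  0.001 -0.009]
```

View pics/s4.png

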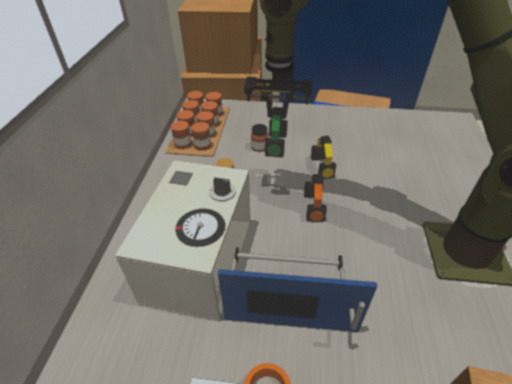

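Side view: green hangs level in the gripper at (277,135), and the bar is clear at (237–342,255–262). Next I carry it over the bar.

Call:
step_arm([
  {"dp": [10,0,-30],"twist": [0,0,0],"hand": -1},
  {"dp": [50,0,-40],"twist": [0,0,0],"hand": -1},
  {"dp": [100,0,-40],"twist": [0,0,0],"hand": -1},
  {"dp": [150,0,-40],"twist": [0,0,0],"hand": -1},
  {"dp": [200,0,-40],"twist": [0,0,0],"hand": -1},
])

```text
clock: 12.75
tool_pos: [0.5739, -0.0339, 0.3283]
eef_rot: [0.704, 0.71, -0.001, -0.001]
contact_force: [1.5, -0.2, -1.3]
opening: 0.34
finger_force: 29.7
```

Call:
step_arm([
  {"dp": [50,0,0],"twist": [0,0,0],"hand": -1},
  {"dp": [100,2,0],"twist": [0,0,0],"hand": -1},
  {"dp": [150,5,0],"twist": [0,0,0],"hand": -1},
  {"dp": [200,8,0],"twist": [0,0,-0.01],"hand": -1},
  {"dp": [228,9,0],"twist": [0,0,-0.01],"hand": -1},
])

```text
clock: 13.38
tool_pos: [0.5804, 0.1962, 0.3281]
eef_rot: [0.699, 0.715, -0.001, -0.001]
contact_force: [-0.2, 0.4, -1.3]
opening: 0.339
finger_force: 29.7
```

Call:
step_arm([
  {"dp": [0,0,0],"twist": [0,0,0],"hand": -1},
  {"dp": [0,0,0],"twist": [0,0,0],"hand": -1},
  {"dp": [0,0,0],"twist": [0,0,0],"hand": -1},
])

```text
clock: 13.75
tool_pos: [0.582, 0.1906, 0.3293]
eef_rot: [0.701, 0.713, -0.001, 0.0]
contact_force: [0.0, -0.4, -1.1]
opening: 0.337
finger_force: 29.7
```

```bash
cat > e.py <<'E'
import sys
from h import *
# headset in hand: show tcp, and where pad / bar seen; argv: hsv-name
col={'g':(1,0,2),'o':None,'y':None}
i=snap('side',sys.argv[2]);P=cloud(i);x,y,z=P.T;ok=i['depth'].ravel()>0
s=st();p=s['tool_pos'];print(np.round(s['q'],2))
h=cv2.cvtColor(i['pixels'],cv2.COLOR_RGB2HSV).reshape(-1,3).astype(int)
rng={'g':(45,85),'o':(5,18),'y':(22,35)}[sys.argv[1]]
m=ok&(h[:,0]>=rng[0])&(h[:,0]<=rng[1])&(h[:,1]>120)&(abs(x-p[0])<.09)&(abs(y-p[1])<.1)&(z>p[2]-.15)&(z<p[2]+.02)
Q=P[m];print('band',np.round(np.percentile(Q,[2,50,98],axis=0),3).tolist())
E
python3 e.py g s5.png; python3 b.py|grep side; python3 -c "
from h import *
plan(.582,.1953,.19,.018)"
```

```text
t 13.8 p [0.5821 0.1908 0.3295] Rm [[-0.016, 1.0, -0.0], [1.0, 0.016, -0.001], [-0.001, -0.0, -1.0]] F [ 0.3  0.  -1.2] op 0.339 ff 29.7
[-0.24  0.61 -0.28  1.51  0.18  1.05 -0.54]
band [[0.573, 0.215, 0.243], [0.584, 0.231, 0.3], [0.593, 0.255, 0.313]]
side 567 x [0.385 0.642] line [0.0127 0.189 ] y@.5 0.19530793606196187 z [0.149 0.154 0.161]
dp [  3.8   0.  139.7] twist [ 0.     0.001 -0.001]
```

Call:
step_arm([
  {"dp": [4,0,40],"twist": [0,0,0],"hand": -1},
  {"dp": [4,0,80],"twist": [0,0,0],"hand": -1},
  {"dp": [4,0,110],"twist": [0,0,0],"hand": -1},
  {"dp": [4,0,125],"twist": [0,0,0],"hand": -1},
  {"dp": [4,0,125],"twist": [0,0,0],"hand": -1},
])

```text
clock: 14.52
tool_pos: [0.5816, 0.1964, 0.2042]
eef_rot: [0.7, 0.714, -0.001, -0.0]
contact_force: [0.5, 0.5, -1.7]
opening: 0.337
finger_force: 29.7
```

```bash
python3 e.py g s6.png; python3 -c "
from h import *
plan(.582,.1953,.181,.018)"
```

```text
t 14.57 p [0.5823 0.1968 0.2053] Rm [[-0.019, 1.0, 0.001], [1.0, 0.019, 0.0], [0.0, 0.001, -1.0]] F [-0.   0.3 -1.1] op 0.337 ff 29.7
[-0.26  0.75 -0.25  1.65  0.24  0.77 -0.6 ]
band [[0.573, 0.216, 0.165], [0.583, 0.233, 0.178], [0.591, 0.247, 0.192]]
dp [-1.5 -0.3 24.3] twist [ 0.001 -0.     0.001]
```

View pics/s6.png

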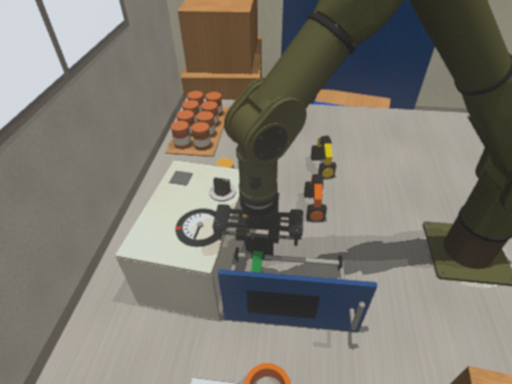

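Side view: the gripper holds green right over the bar's cabinet end at (257,262), with the cups straddling the bar. Next I lower it and let go.

Call:
step_arm([
  {"dp": [-1,0,10],"twist": [0,0,0],"hand": -1},
  {"dp": [-1,0,18],"twist": [0,0,0],"hand": -1},
  {"dp": [-1,0,24],"twist": [0,0,0],"hand": -1},
  {"dp": [-1,0,24],"twist": [0,0,0],"hand": -1},
])

```text
clock: 15.08
tool_pos: [0.5819, 0.1956, 0.181]
eef_rot: [0.7, 0.714, -0.0, 0.0]
contact_force: [-0.7, -1.1, 3.0]
opening: 0.338
finger_force: 29.7
```

```bash
python3 e.py g s7.png
```

```text
t 15.12 p [0.5819 0.1956 0.181 ] Rm [[-0.019, 1.0, 0.0], [1.0, 0.019, -0.0], [-0.0, 0.0, -1.0]] F [-0.8 -1.1  2.7] op 0.338 ff 29.7
[-0.27  0.78 -0.24  1.67  0.25  0.72 -0.61]
band [[0.574, 0.214, 0.15], [0.583, 0.226, 0.16], [0.592, 0.237, 0.171]]
```

Call:
step_arm([
  {"dp": [0,0,0],"twist": [0,0,0],"hand": -0.1},
  {"dp": [0,0,0],"twist": [0,0,0],"hand": -0.1},
  {"dp": [0,0,0],"twist": [0,0,0],"hand": -0.1},
  {"dp": [0,0,-10],"twist": [0,0,0],"hand": -0.1},
  {"dp": [0,0,-20],"twist": [0,0,0],"hand": -0.1},
])

```text
clock: 15.75
tool_pos: [0.582, 0.1959, 0.2016]
eef_rot: [0.7, 0.714, 0.0, 0.0]
contact_force: [0.8, 0.7, 0.4]
opening: 0.451
finger_force: 0.0
```

Call:
step_arm([
  {"dp": [0,0,-30],"twist": [0,0,0],"hand": -0.1},
  {"dp": [0,0,-60],"twist": [0,0,0],"hand": 0.2},
  {"dp": [-40,-20,-80],"twist": [0,0,0],"hand": 0.4},
  {"dp": [-90,-40,-80],"twist": [0,0,0],"hand": 0.4},
  {"dp": [-140,-60,-80],"twist": [0,0,0],"hand": 0.4},
])

```text
clock: 16.38
tool_pos: [0.5242, 0.0534, 0.282]
eef_rot: [0.7, 0.714, 0.001, 0.001]
contact_force: [0.4, -0.6, -0.5]
opening: 0.698
finger_force: 0.0
```

```bash
cat > f.py <<'E'
import sys
from h import *
i=snap('side');j=snap('top')
print('green/orange/yellow bands:')
for n,i2 in (('side',i),('top',j)):
    P=cloud(i2);x,y,z=P.T;ok=i2['depth'].ravel()>0
    h=cv2.cvtColor(i2['pixels'],cv2.COLOR_RGB2HSV).reshape(-1,3).astype(int)
    for k,rng in (('g',(45,85)),('o',(5,18)),('y',(22,35))):
        m=ok&(h[:,0]>=rng[0])&(h[:,0]<=rng[1])&(h[:,1]>120)&(z>.04)&(z<.25)&(x>.3)&(x<.62)&(y<.3)&(y>-.5)
        Q=P[m]
        if len(Q)>5:print(n,k,len(Q),np.round(np.percentile(Q,[3,50,97],axis=0),3).tolist())
    m=ok&(z>.165)&(z<.2)&(x>.4)&(x<.62)&(abs(y-.195)<.03);Q=P[m]
    if len(Q)>5:print(n,'hung pads',np.round(np.percentile(Q,[3,50,97],axis=0),3).tolist())
st();a=[float(v) for v in sys.argv[1:]]
if a: plan(*a)
E
python3 f.py .4404 -.1305 .26 .096
```

```text
green/orange/yellow bands:
side g 135 [[0.573, 0.213, 0.152], [0.583, 0.225, 0.163], [0.592, 0.238, 0.172]]
side o 202 [[0.426, -0.113, 0.043], [0.437, -0.084, 0.098], [0.449, -0.064, 0.123]]
side y 14 [[0.383, -0.391, 0.041], [0.431, -0.386, 0.075], [0.434, -0.278, 0.103]]
side hung pads [[0.568, 0.175, 0.166], [0.581, 0.202, 0.178], [0.596, 0.221, 0.181]]
top g 180 [[0.426, -0.306, 0.091], [0.579, 0.222, 0.159], [0.593, 0.259, 0.178]]
top o 229 [[0.424, -0.197, 0.047], [0.439, -0.112, 0.104], [0.456, -0.065, 0.127]]
top y 231 [[0.388, -0.394, 0.047], [0.408, -0.315, 0.105], [0.434, -0.276, 0.125]]
top hung pads [[0.567, 0.167, 0.168], [0.582, 0.191, 0.179], [0.596, 0.22, 0.186]]
t 16.48 p [0.5224 0.0472 0.2814] Rm [[-0.01, 1.0, -0.002], [1.0, 0.01, -0.006], [-0.006, -0.002, -1.0]] F [-0.6 -0.3  0. ] op 0.7 ff 0.0
dp [-176.8  -83.7   22.5] twist [-0.002  0.006 -0.086]
```

Green hangs, with its pad top at 180 mm as expected. Now orange.

Call:
step_arm([
  {"dp": [-45,-21,5],"twist": [0,0,-0.02],"hand": 0.4},
  {"dp": [-90,-42,10],"twist": [0,0,-0.05],"hand": 0.4},
  {"dp": [-135,-63,15],"twist": [0,0,-0.08],"hand": 0.4},
  {"dp": [-180,-83,22],"twist": [0,0,-0.08],"hand": 0.4},
  {"dp": [-180,-83,70],"twist": [0,0,-0.08],"hand": 0.3},
])

```text
clock: 17.1
tool_pos: [0.4459, -0.1319, 0.2125]
eef_rot: [0.675, 0.738, 0.001, 0.004]
contact_force: [1.6, 0.0, -0.3]
opening: 0.653
finger_force: 0.0
```

Call:
step_arm([
  {"dp": [0,0,30],"twist": [0,0,0],"hand": 0.2},
  {"dp": [0,0,30],"twist": [0,0,0],"hand": 0.2},
  {"dp": [0,0,30],"twist": [0,0,0],"hand": 0.2},
  {"dp": [0,0,30],"twist": [0,0,0],"hand": 0.2},
])

```text
clock: 17.6
tool_pos: [0.446, -0.1268, 0.182]
eef_rot: [0.671, 0.741, 0.001, 0.001]
contact_force: [0.1, 0.2, -0.0]
opening: 0.601
finger_force: 0.0
```

```bash
python3 f.py .4404 -.1305 .131 .096; python3 m.py | grep -a -e orange
```

```text
green/orange/yellow bands:
side g 132 [[0.573, 0.213, 0.151], [0.583, 0.224, 0.163], [0.592, 0.237, 0.172]]
side o 193 [[0.425, -0.112, 0.042], [0.437, -0.083, 0.096], [0.449, -0.065, 0.121]]
side y 50 [[0.397, -0.303, 0.044], [0.408, -0.286, 0.101], [0.427, -0.111, 0.249]]
side hung pads [[0.568, 0.174, 0.166], [0.581, 0.202, 0.178], [0.596, 0.22, 0.181]]
top g 252 [[0.453, -0.173, 0.063], [0.579, 0.167, 0.152], [0.592, 0.251, 0.177]]
top o 109 [[0.405, -0.313, 0.044], [0.433, -0.084, 0.099], [0.529, 0.096, 0.119]]
top y 238 [[0.387, -0.394, 0.046], [0.408, -0.314, 0.106], [0.434, -0.271, 0.127]]
top hung pads [[0.567, 0.167, 0.167], [0.582, 0.192, 0.179], [0.596, 0.222, 0.185]]
t 17.7 p [ 0.4456 -0.1269  0.1817] Rm [[-0.099, 0.995, 0.002], [0.995, 0.099, -0.001], [-0.001, 0.002, -1.0]] F [-0.  -0.3  0.5] op 0.599 ff 0.0
dp [-3.  -5.6 50.7] twist [0.002 0.001 0.003]
orange all (array([434.7, -84. ]), array([58.3, 38.5]), 2.3, 197, np.float64(62.4)) pad (array([0., 0.]), array([0., 0.]), 0.0, 0, np.float64(nan)) [nan nan nan]
orange all (array([ 440.4, -130.3]), array([ 60. , 135.2]), 5.6, 598, np.float64(62.0)) pad (array([ 440.3, -128.4]), array([29.7, 42.7]), 7.2, 109, np.float64(128.2)) [ 0.4404 -0.1267  0.1276]
  return _methods._mean(a, axis=axis, dtype=dtype,
  ret = ret.dtype.type(ret / rcount)
m.py:15: RuntimeWarning: Mean of empty slice.
  p=b&(z>.12)&(z<.14);print(n,'all',rect(P[q]),'pad',rect(P[p]),np.round(P[p].mean(0),4))
  ret = um.true_divide(
```

Call:
step_arm([
  {"dp": [-3,-6,15],"twist": [0,0,0],"hand": 0.2},
  {"dp": [-3,-6,51],"twist": [0,0,0],"hand": 0.2},
  {"dp": [-3,-6,51],"twist": [0,0,0],"hand": 0.2},
  {"dp": [-3,-6,51],"twist": [0,0,0],"hand": -1},
  {"dp": [-3,-6,51],"twist": [0,0,0],"hand": -1},
])

```text
clock: 18.42
tool_pos: [0.4399, -0.1306, 0.1308]
eef_rot: [0.671, 0.741, 0.001, 0.001]
contact_force: [-0.0, -0.0, 1.1]
opening: 0.4
finger_force: 0.0
```

Call:
step_arm([
  {"dp": [0,0,0],"twist": [0,0,0],"hand": -1},
  {"dp": [0,0,0],"twist": [0,0,0],"hand": -1},
  {"dp": [0,0,0],"twist": [0,0,0],"hand": -1},
  {"dp": [0,0,-30],"twist": [0,0,0],"hand": -1},
  {"dp": [0,0,-80],"twist": [0,0,0],"hand": -1},
])

```text
clock: 19.05
tool_pos: [0.4381, -0.1303, 0.2099]
eef_rot: [0.671, 0.741, -0.001, -0.002]
contact_force: [1.4, -0.2, -1.5]
opening: 0.337
finger_force: 30.0
```

Call:
step_arm([
  {"dp": [0,0,-40],"twist": [0,0,0],"hand": -1},
  {"dp": [0,0,-80],"twist": [0,0,0],"hand": -1},
  {"dp": [0,0,-115],"twist": [0,0,0],"hand": -1},
  {"dp": [0,0,-115],"twist": [0,0,0],"hand": -1},
])

```text
clock: 19.55
tool_pos: [0.4403, -0.1307, 0.3269]
eef_rot: [0.671, 0.741, 0.001, 0.002]
contact_force: [0.2, 0.2, -2.9]
opening: 0.337
finger_force: 30.0
```

```bash
python3 e.py o s8.png; python3 -c "
from h import *
plan(.512,.1944,.328,.018)"
```

```text
t 19.6 p [ 0.4392 -0.1307  0.3253] Rm [[-0.098, 0.995, 0.002], [0.995, 0.098, -0.001], [-0.001, 0.002, -1.0]] F [ 0.1 -0.2 -1.6] op 0.336 ff 30.0
[ 0.46  0.4  -0.4   1.95  0.21  0.83  0.06]
band [[0.42, -0.115, 0.209], [0.437, -0.077, 0.271], [0.452, -0.063, 0.317]]
dp [316.3 104.4  -2.9] twist [0.002 0.001 0.081]
```

Call:
step_arm([
  {"dp": [55,18,-4],"twist": [0,0,0.02],"hand": -1},
  {"dp": [110,36,-4],"twist": [0,0,0.04],"hand": -1},
  {"dp": [165,54,-4],"twist": [0,0,0.06],"hand": -1},
  {"dp": [220,72,-4],"twist": [0,0,0.08],"hand": -1},
  {"dp": [270,90,-4],"twist": [0,0,0.08],"hand": -1},
])

```text
clock: 20.23
tool_pos: [0.5012, 0.1487, 0.3267]
eef_rot: [0.7, 0.714, -0.002, -0.001]
contact_force: [0.6, 1.0, -1.5]
opening: 0.34
finger_force: 30.0
```

Call:
step_arm([
  {"dp": [47,10,0],"twist": [0,0,0],"hand": -1},
  {"dp": [47,10,0],"twist": [0,0,0],"hand": -1},
  {"dp": [47,10,0],"twist": [0,0,0],"hand": -1},
  {"dp": [47,10,0],"twist": [0,0,0],"hand": -1},
])

```text
clock: 20.72
tool_pos: [0.5109, 0.1922, 0.3279]
eef_rot: [0.701, 0.713, -0.001, 0.0]
contact_force: [1.1, -0.0, -1.2]
opening: 0.34
finger_force: 30.0
```

```bash
python3 e.py o s9.png; python3 -c "
from h import *
plan(.512,.1944,.205,.018)"
```

```text
t 20.77 p [0.5111 0.1924 0.3282] Rm [[-0.017, 1.0, -0.001], [1.0, 0.017, -0.002], [-0.002, -0.001, -1.0]] F [-0.7  0.1 -1.4] op 0.341 ff 30.0
[-0.21  0.52 -0.38  1.71  0.23  0.96 -0.66]
band [[0.494, 0.207, 0.211], [0.511, 0.245, 0.281], [0.527, 0.259, 0.318]]
dp [  2.2   1.1 123.2] twist [-0.001  0.002 -0.001]
```

Call:
step_arm([
  {"dp": [2,1,40],"twist": [0,0,0],"hand": -1},
  {"dp": [2,1,80],"twist": [0,0,0],"hand": -1},
  {"dp": [2,1,110],"twist": [0,0,0],"hand": -1},
  {"dp": [2,1,123],"twist": [0,0,0],"hand": -1},
  {"dp": [2,1,123],"twist": [0,0,0],"hand": -1},
])

```text
clock: 21.4
tool_pos: [0.5122, 0.1957, 0.2055]
eef_rot: [0.701, 0.714, -0.0, -0.0]
contact_force: [-1.4, -0.5, -1.7]
opening: 0.34
finger_force: 30.0
```

Call:
step_arm([
  {"dp": [0,0,10],"twist": [0,0,0],"hand": -1},
  {"dp": [0,0,18],"twist": [0,0,0],"hand": -1},
  {"dp": [0,0,24],"twist": [0,0,0],"hand": -1},
  {"dp": [0,0,24],"twist": [0,0,0],"hand": -1},
])

```text
clock: 21.9
tool_pos: [0.5119, 0.1963, 0.1813]
eef_rot: [0.7, 0.714, -0.0, -0.0]
contact_force: [-0.1, 0.5, -0.9]
opening: 0.333
finger_force: 30.0
```

```bash
python3 e.py o s10.png
```

```text
t 21.95 p [0.5121 0.1963 0.1816] Rm [[-0.019, 1.0, -0.0], [1.0, 0.019, -0.0], [-0.0, -0.0, -1.0]] F [ 0.3  0.4 -1.9] op 0.341 ff 30.0
[-0.27  0.71 -0.3   1.87  0.34  0.61 -0.76]
band [[0.5, 0.211, 0.151], [0.512, 0.226, 0.163], [0.523, 0.238, 0.174]]
```

Call:
step_arm([
  {"dp": [-1,0,1],"twist": [0,0,0],"hand": -1},
  {"dp": [-1,0,2],"twist": [0,0,0],"hand": -1},
  {"dp": [-1,0,2],"twist": [0,0,0],"hand": -1},
])

```text
clock: 22.32
tool_pos: [0.5124, 0.1953, 0.1806]
eef_rot: [0.7, 0.714, 0.0, 0.0]
contact_force: [-1.6, -0.7, 5.7]
opening: 0.338
finger_force: 30.0
```

Contact with the bar. Releasing.

Call:
step_arm([
  {"dp": [0,0,0],"twist": [0,0,0],"hand": -0.1},
  {"dp": [0,0,0],"twist": [0,0,0],"hand": -0.1},
  {"dp": [0,0,0],"twist": [0,0,0],"hand": -0.1},
  {"dp": [0,0,-10],"twist": [0,0,0],"hand": -0.1},
  {"dp": [0,0,-20],"twist": [0,0,0],"hand": -0.1},
])

```text
clock: 22.95
tool_pos: [0.5123, 0.1954, 0.2005]
eef_rot: [0.7, 0.714, 0.0, 0.0]
contact_force: [0.0, 0.1, 1.1]
opening: 0.449
finger_force: 0.0
```

Call:
step_arm([
  {"dp": [0,0,-30],"twist": [0,0,0],"hand": -0.1},
  {"dp": [0,0,-60],"twist": [0,0,0],"hand": 0.2},
  {"dp": [-50,-5,-80],"twist": [0,0,0],"hand": 0.4},
  {"dp": [-105,-15,-80],"twist": [0,0,-0.05],"hand": 0.4},
  {"dp": [-160,-25,-80],"twist": [0,0,-0.1],"hand": 0.4},
])

```text
clock: 23.58
tool_pos: [0.4903, 0.0334, 0.2809]
eef_rot: [0.663, 0.749, 0.001, 0.001]
contact_force: [-0.1, -0.2, -1.1]
opening: 0.701
finger_force: 0.0
```

```bash
python3 f.py .4125 -.338 .26 .262; python3 m.py 2>/dev/null| grep -a -e yellow
```

```text
green/orange/yellow bands:
side g 132 [[0.573, 0.213, 0.151], [0.583, 0.224, 0.163], [0.592, 0.238, 0.172]]
side o 189 [[0.501, 0.139, 0.144], [0.513, 0.221, 0.162], [0.524, 0.236, 0.176]]
side y 18 [[0.382, -0.282, 0.042], [0.393, -0.277, 0.046], [0.403, -0.274, 0.05]]
side hung pads [[0.5, 0.176, 0.166], [0.527, 0.202, 0.178], [0.595, 0.221, 0.181]]
top g 267 [[0.489, 0.127, 0.087], [0.579, 0.169, 0.153], [0.592, 0.252, 0.179]]
top o 261 [[0.493, 0.126, 0.083], [0.511, 0.169, 0.156], [0.524, 0.26, 0.178]]
top y 239 [[0.386, -0.395, 0.046], [0.408, -0.313, 0.105], [0.436, -0.274, 0.126]]
top hung pads [[0.499, 0.167, 0.167], [0.527, 0.192, 0.179], [0.595, 0.221, 0.185]]
t 23.68 p [0.4889 0.0269 0.28  ] Rm [[-0.108, 0.994, -0.002], [0.994, 0.108, -0.006], [-0.005, -0.003, -1.0]] F [-0.2 -0.2 -0.3] op 0.701 ff 0.0
dp [-354.3 -115.4   22.2] twist [-0.003  0.005 -0.154]
yellow all (array([ 413.1, -339.9]), array([ 59.7, 134.9]), 14.8, 629, np.float64(98.2)) pad (array([ 412.9, -340. ]), array([30.4, 57.5]), 14.9, 178, np.float64(129.5)) [ 0.4129 -0.3386  0.1293]
yellow all (array([ 406.1, -303.5]), array([48.5, 73. ]), 28.4, 60, np.float64(42.5)) pad (array([ 400.7, -341.7]), array([10.7,  3.5]), 86.5, 3, np.float64(128.1)) [ 0.4013 -0.3411  0.1283]
```

Both hang at the right height. Now yellow, which hasn't moved.

Call:
step_arm([
  {"dp": [-57,-18,0],"twist": [0,0,-0.04],"hand": 0.4},
  {"dp": [-114,-37,5],"twist": [0,0,-0.08],"hand": 0.4},
  {"dp": [-171,-55,10],"twist": [0,0,-0.12],"hand": 0.4},
  {"dp": [-228,-74,15],"twist": [0,0,-0.16],"hand": 0.4},
  {"dp": [-285,-92,20],"twist": [0,0,-0.16],"hand": 0.4},
])

```text
clock: 24.4
tool_pos: [0.4342, -0.2591, 0.2602]
eef_rot: [0.6, 0.8, 0.001, 0.001]
contact_force: [0.7, -0.3, -0.3]
opening: 0.697
finger_force: 0.0
```

Call:
step_arm([
  {"dp": [-60,-34,0],"twist": [0,0,0],"hand": 0.3},
  {"dp": [-72,-34,0],"twist": [0,0,0],"hand": 0.3},
  {"dp": [-72,-34,50],"twist": [0,0,0],"hand": 0.3},
  {"dp": [-72,-34,80],"twist": [0,0,0],"hand": 0.3},
  {"dp": [-72,-34,80],"twist": [0,0,0],"hand": 0.3},
])

```text
clock: 25.02
tool_pos: [0.4207, -0.335, 0.1784]
eef_rot: [0.6, 0.8, 0.001, -0.002]
contact_force: [-0.0, -1.0, 1.2]
opening: 0.649
finger_force: 0.0
```

Call:
step_arm([
  {"dp": [0,0,0],"twist": [0,0,0],"hand": 0.2},
  {"dp": [0,0,0],"twist": [0,0,0],"hand": 0.2},
  {"dp": [0,0,0],"twist": [0,0,0],"hand": 0.2},
])

```text
clock: 25.4
tool_pos: [0.4205, -0.3379, 0.1808]
eef_rot: [0.602, 0.799, 0.0, 0.001]
contact_force: [-0.1, 0.3, -0.1]
opening: 0.597
finger_force: 0.0
```

```bash
python3 f.py .4127 -.338 .131 .262|tail -3; python3 m.py 2>/dev/null| grep -a -e yellow
```

```text
top hung pads [[0.499, 0.167, 0.168], [0.527, 0.192, 0.179], [0.594, 0.222, 0.186]]
t 25.5 p [ 0.4201 -0.3379  0.1804] Rm [[-0.275, 0.961, 0.001], [0.961, 0.275, -0.001], [-0.001, 0.001, -1.0]] F [ 0.3  0.3 -0.2] op 0.599 ff 0.0
dp [ 2.  -7.2 49.4] twist [0.001 0.001 0.017]
yellow all (array([ 410.6, -331.5]), array([ 60. , 118.7]), 14.7, 341, np.float64(91.8)) pad (array([ 407.8, -324.9]), array([29.8, 23.7]), 27.2, 72, np.float64(127.9)) [ 0.409  -0.3248  0.1282]
yellow all (array([ 413.1, -337. ]), array([ 58.9, 134. ]), 14.6, 537, np.float64(61.0)) pad (array([ 413.1, -337.8]), array([27.9, 39.4]), 18.0, 74, np.float64(128.3)) [ 0.4131 -0.3349  0.1274]
```

Call:
step_arm([
  {"dp": [2,-7,15],"twist": [0,0,0.015],"hand": 0.2},
  {"dp": [2,-7,50],"twist": [0,0,0.015],"hand": 0.2},
  {"dp": [2,-7,50],"twist": [0,0,0.015],"hand": 0.2},
  {"dp": [2,-7,50],"twist": [0,0,0.015],"hand": -1},
  {"dp": [2,-7,50],"twist": [0,0,0.015],"hand": -1},
])

```text
clock: 26.22
tool_pos: [0.4133, -0.338, 0.1308]
eef_rot: [0.608, 0.794, 0.0, 0.001]
contact_force: [-0.1, 0.4, 0.2]
opening: 0.397
finger_force: 0.0
```

Call:
step_arm([
  {"dp": [0,0,0],"twist": [0,0,0],"hand": -1},
  {"dp": [0,0,0],"twist": [0,0,0],"hand": -1},
  {"dp": [0,0,0],"twist": [0,0,0],"hand": -1},
  {"dp": [0,0,-30],"twist": [0,0,0],"hand": -1},
  {"dp": [0,0,-80],"twist": [0,0,0],"hand": -1},
])

```text
clock: 26.85
tool_pos: [0.4114, -0.337, 0.2093]
eef_rot: [0.608, 0.794, -0.0, -0.002]
contact_force: [0.8, -0.4, -2.1]
opening: 0.333
finger_force: 29.9
```

Call:
step_arm([
  {"dp": [0,0,-40],"twist": [0,0,0],"hand": -1},
  {"dp": [0,0,-80],"twist": [0,0,0],"hand": -1},
  {"dp": [0,0,-117],"twist": [0,0,0],"hand": -1},
  {"dp": [0,0,-117],"twist": [0,0,0],"hand": -1},
])

```text
clock: 27.35
tool_pos: [0.4138, -0.3381, 0.3292]
eef_rot: [0.608, 0.794, 0.0, 0.003]
contact_force: [-0.4, 0.6, -1.8]
opening: 0.337
finger_force: 29.9
```

```bash
python3 e.py y s11.png; python3 -c "
from h import *
plan(.442,.1937,.328,.018)"
```

```text
t 27.4 p [ 0.4126 -0.3377  0.3273] Rm [[-0.261, 0.965, 0.001], [0.965, 0.261, -0.001], [-0.001, 0.001, -1.0]] F [ 0.1 -0.4 -2.2] op 0.337 ff 29.9
[ 0.92  0.52 -0.52  1.75  0.31  0.96  0.55]
band [[0.384, -0.39, 0.213], [0.405, -0.288, 0.272], [0.433, -0.271, 0.32]]
dp [505.4 167.   -1.3] twist [0.001 0.001 0.246]
```

Call:
step_arm([
  {"dp": [58,19,0],"twist": [0,0,0.05],"hand": -1},
  {"dp": [116,38,0],"twist": [0,0,0.1],"hand": -1},
  {"dp": [174,57,0],"twist": [0,0,0.15],"hand": -1},
  {"dp": [232,77,0],"twist": [0,0,0.2],"hand": -1},
  {"dp": [290,96,0],"twist": [0,0,0.245],"hand": -1},
])

```text
clock: 28.02
tool_pos: [0.4284, -0.031, 0.3253]
eef_rot: [0.701, 0.713, -0.001, -0.001]
contact_force: [1.3, -0.6, -1.8]
opening: 0.332
finger_force: 29.9
```

```bash
python3 -c "
from h import *
s=st();print(np.round(s['q'],2));plan(.442,.1937,.328,.018)"
```

```text
t 28.02 p [ 0.4284 -0.031   0.3253] Rm [[-0.017, 1.0, -0.003], [1.0, 0.017, -0.0], [0.0, -0.003, -1.0]] F [ 1.3 -0.6 -1.8] op 0.332 ff 29.9
[ 0.32  0.37 -0.5   2.02  0.24  0.81 -0.3 ]
dp [224.4  17.5  -2.8] twist [-0.003 -0.    -0.001]
```

Call:
step_arm([
  {"dp": [56,4,0],"twist": [0,0,0],"hand": -1},
  {"dp": [112,8,0],"twist": [0,0,0],"hand": -1},
  {"dp": [168,13,0],"twist": [0,0,0],"hand": -1},
  {"dp": [220,15,0],"twist": [0,0,0],"hand": -1},
  {"dp": [220,15,0],"twist": [0,0,0],"hand": -1},
])

```text
clock: 28.65
tool_pos: [0.4388, 0.1924, 0.3254]
eef_rot: [0.697, 0.717, 0.0, -0.002]
contact_force: [-0.1, -0.8, -2.6]
opening: 0.335
finger_force: 29.9
```

Call:
step_arm([
  {"dp": [0,0,0],"twist": [0,0,0],"hand": -1},
  {"dp": [0,0,0],"twist": [0,0,0],"hand": -1},
  {"dp": [0,0,0],"twist": [0,0,0],"hand": -1},
])

```text
clock: 29.02
tool_pos: [0.4405, 0.1862, 0.3265]
eef_rot: [0.701, 0.713, -0.0, 0.0]
contact_force: [-0.4, 0.4, -1.6]
opening: 0.335
finger_force: 29.9
```

```bash
python3 e.py y s12.png; python3 -c "
from h import *
plan(.442,.1937,.205,.018)"
```

```text
t 29.07 p [0.4405 0.1865 0.3266] Rm [[-0.017, 1.0, -0.0], [1.0, 0.017, -0.001], [-0.001, -0.0, -1.0]] F [ 0.2 -0.1 -1.2] op 0.339 ff 29.9
[-0.16  0.44 -0.51  1.89  0.27  0.88 -0.78]
band [[0.423, 0.201, 0.21], [0.44, 0.238, 0.282], [0.456, 0.251, 0.317]]
dp [  7.3   1.7 121.6] twist [-0.     0.001 -0.001]
```

View pics/s12.png

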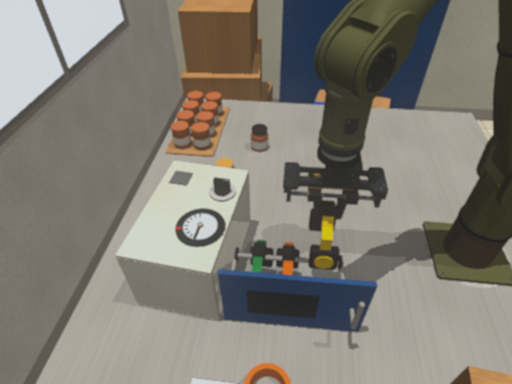

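Side view: green (258,255) and orange (288,258) hang on the bar. Yellow, level at (326,240), is over the near slot. Lowering it now.

Call:
step_arm([
  {"dp": [7,2,30],"twist": [0,0,0],"hand": -1},
  {"dp": [7,2,75],"twist": [0,0,0],"hand": -1},
  {"dp": [7,2,110],"twist": [0,0,0],"hand": -1},
  {"dp": [7,2,122],"twist": [0,0,0],"hand": -1},
  {"dp": [7,2,122],"twist": [0,0,0],"hand": -1},
])

```text
clock: 29.7
tool_pos: [0.4424, 0.1945, 0.2047]
eef_rot: [0.7, 0.714, -0.0, -0.0]
contact_force: [-0.0, 1.2, -1.2]
opening: 0.337
finger_force: 29.9
```

Call:
step_arm([
  {"dp": [-1,0,10],"twist": [0,0,0],"hand": -1},
  {"dp": [-1,0,18],"twist": [0,0,0],"hand": -1},
  {"dp": [-1,0,23],"twist": [0,0,0],"hand": -1},
  {"dp": [-1,0,23],"twist": [0,0,0],"hand": -1},
])

```text
clock: 30.2
tool_pos: [0.4421, 0.1936, 0.1815]
eef_rot: [0.7, 0.714, -0.0, -0.0]
contact_force: [-1.4, -0.2, -1.3]
opening: 0.341
finger_force: 29.9
```

```bash
python3 e.py y s13.png
```

```text
t 30.25 p [0.4422 0.1937 0.1817] Rm [[-0.019, 1.0, -0.0], [1.0, 0.019, -0.0], [-0.0, -0.0, -1.0]] F [-0.6 -0.6 -1.8] op 0.339 ff 29.9
[-0.28  0.66 -0.36  2.06  0.46  0.51 -0.97]
band [[0.432, 0.14, 0.148], [0.442, 0.222, 0.163], [0.453, 0.235, 0.174]]
```

Call:
step_arm([
  {"dp": [0,0,1],"twist": [0,0,0],"hand": -1},
  {"dp": [0,0,2],"twist": [0,0,0],"hand": -1},
  {"dp": [0,0,2],"twist": [0,0,0],"hand": -1},
])

```text
clock: 30.62
tool_pos: [0.4424, 0.1938, 0.1803]
eef_rot: [0.7, 0.714, 0.0, 0.0]
contact_force: [-0.2, -1.8, 4.4]
opening: 0.337
finger_force: 29.9
```

Call:
step_arm([
  {"dp": [0,0,0],"twist": [0,0,0],"hand": -0.1},
  {"dp": [0,0,0],"twist": [0,0,0],"hand": -0.1},
  {"dp": [0,0,0],"twist": [0,0,0],"hand": -0.1},
  {"dp": [0,0,-10],"twist": [0,0,0],"hand": -0.1},
  {"dp": [0,0,-20],"twist": [0,0,0],"hand": -0.1},
])

```text
clock: 31.25
tool_pos: [0.4423, 0.1937, 0.2004]
eef_rot: [0.7, 0.714, 0.0, 0.0]
contact_force: [0.2, 0.9, -0.3]
opening: 0.446
finger_force: 0.0
```

Call:
step_arm([
  {"dp": [0,0,-30],"twist": [0,0,0],"hand": -0.1},
  {"dp": [0,0,-60],"twist": [0,0,0],"hand": -0.1},
  {"dp": [0,0,-100],"twist": [0,0,0],"hand": -0.3},
  {"dp": [0,0,-120],"twist": [0,0,0],"hand": -0.3},
  {"dp": [0,0,-120],"twist": [0,0,0],"hand": -0.3},
])

```text
clock: 31.88
tool_pos: [0.443, 0.1941, 0.3215]
eef_rot: [0.7, 0.714, 0.002, 0.001]
contact_force: [-0.8, 0.0, -0.5]
opening: 0.352
finger_force: 0.0
```

```bash
python3 f.py
python3 - <<'E'
from h import *
i=snap('side','s14.png');P=cloud(i);x,y,z=P.T;ok=i['depth'].ravel()>0
m=ok&(z>.195)&(z<.206)&(abs(x-.36)<.03)&(abs(y-.327)<.025);print('handle top',np.round(P[m].mean(0),4),m.sum())
c=i['pixels'].astype(int);b=((c[...,2]>c[...,0]*1.5+15).ravel())&ok&(z>.2)&(z<.216)&(x>.25)&(x<.7)&(y>.2)
d=cv2.minAreaRect((P[b][:,:2]*1000).astype(np.float32));print(d)
for t in(1.43,1.45,1.47):print(t,door(t,-40,-295),door(t,6,-165))
plan(*door(1.45,-40,-295),.3,CY-1.45)
E
```

```text
green/orange/yellow bands:
side g 128 [[0.573, 0.213, 0.151], [0.583, 0.225, 0.163], [0.592, 0.237, 0.172]]
side o 179 [[0.501, 0.145, 0.147], [0.513, 0.222, 0.162], [0.523, 0.236, 0.174]]
side y 181 [[0.432, 0.142, 0.145], [0.443, 0.22, 0.162], [0.453, 0.235, 0.173]]
side hung pads [[0.431, 0.175, 0.166], [0.512, 0.201, 0.178], [0.593, 0.22, 0.181]]
top g 259 [[0.477, 0.127, 0.091], [0.579, 0.169, 0.156], [0.592, 0.249, 0.182]]
top o 239 [[0.5, 0.126, 0.087], [0.511, 0.165, 0.153], [0.527, 0.259, 0.176]]
top y 141 [[0.431, 0.124, 0.078], [0.443, 0.147, 0.152], [0.458, 0.17, 0.176]]
top hung pads [[0.434, 0.167, 0.167], [0.521, 0.185, 0.179], [0.594, 0.222, 0.186]]
t 31.98 p [0.4419 0.1933 0.3195] Rm [[-0.019, 1.0, -0.0], [1.0, 0.019, -0.001], [-0.001, -0.0, -1.0]] F [-0.3 -1.1 -0.3] op 0.351 ff 0.0
handle top [0.3638 0.3276 0.2014] 31
((494.26593017578125, 281.4932556152344), (322.7415771484375, 13.680898666381836), 1.144803524017334)
1.43 [0.3620045  0.31824733] [0.49393431 0.27811596]
1.45 [0.36259871 0.3241715 ] [0.49369956 0.28140973]
1.47 [0.36331127 0.33008259] [0.49353072 0.28470754]
dp [132.5 -76.6  19. ] twist [-0.     0.002  1.565]
```

All three hang with their pad tops at about 180 mm, and the door is still at 1.45. Now back to the handle.

Call:
step_arm([
  {"dp": [30,-15,0],"twist": [0,0,0.18],"hand": -0.3},
  {"dp": [60,-30,0],"twist": [0,0,0.36],"hand": -0.3},
  {"dp": [90,-45,0],"twist": [0,0,0.54],"hand": -0.3},
  {"dp": [120,-60,0],"twist": [0,0,0.72],"hand": -0.3},
  {"dp": [131,-78,0],"twist": [0,0,0.9],"hand": -0.3},
])

```text
clock: 32.65
tool_pos: [0.3605, 0.3248, 0.3185]
eef_rot: [0.942, 0.336, -0.001, -0.0]
contact_force: [-0.8, -0.1, -0.1]
opening: 0.35
finger_force: 0.0
```

Call:
step_arm([
  {"dp": [0,0,0],"twist": [0,0,0.18],"hand": -0.4},
  {"dp": [0,0,0],"twist": [0,0,0.25],"hand": -0.4},
  {"dp": [0,0,40],"twist": [0,0,0.25],"hand": -0.4},
  {"dp": [0,0,40],"twist": [0,0,0.25],"hand": -0.4},
  {"dp": [0,0,40],"twist": [0,0,0.25],"hand": -0.4},
])

```text
clock: 33.28
tool_pos: [0.3618, 0.3232, 0.2799]
eef_rot: [0.976, 0.218, -0.0, 0.0]
contact_force: [0.1, -0.7, -0.3]
opening: 0.3
finger_force: 0.0
```

```bash
python3 -c "
from h import *
s=st();print(np.round(s['q'],2));plan(.3632,.3255,.184,np.radians(-64.8))"
```

```text
t 33.27 p [0.3618 0.3232 0.2799] Rm [[0.905, 0.426, -0.0], [0.426, -0.905, -0.0], [-0.0, 0.0, -1.0]] F [ 0.1 -0.7 -0.3] op 0.3 ff 0.0
[-0.7   0.48 -0.18  1.95  0.13  0.72 -2.09]
dp [ 2.3 -1.5 95.9] twist [0. 0. 0.]
```

Call:
step_arm([
  {"dp": [2,-1,45],"twist": [0,0,0],"hand": -0.4},
  {"dp": [2,-1,90],"twist": [0,0,0],"hand": -0.4},
  {"dp": [2,-1,95],"twist": [0,0,0],"hand": -0.4},
  {"dp": [2,-1,95],"twist": [0,0,0],"hand": -0.4},
  {"dp": [2,-1,95],"twist": [0,0,0],"hand": -1},
], force=20)

```text
clock: 33.9
tool_pos: [0.3641, 0.3258, 0.1865]
eef_rot: [0.976, 0.218, 0.002, -0.001]
contact_force: [0.2, 0.0, -0.3]
opening: 0.213
finger_force: 0.0
```

Call:
step_arm([
  {"dp": [0,0,0],"twist": [0,0,0],"hand": -1},
  {"dp": [0,0,0],"twist": [0,0,0],"hand": -1},
  {"dp": [0,0,0],"twist": [0,0,0],"hand": -1},
  {"dp": [0,0,0],"twist": [0,0,0],"hand": -1},
])

```text
clock: 34.4
tool_pos: [0.3641, 0.3255, 0.1861]
eef_rot: [0.976, 0.218, 0.001, -0.001]
contact_force: [-0.3, -1.2, 7.5]
opening: 0.128
finger_force: 20.0
```

```bash
cat > c2.py <<'E'
from h import *
import sys
s=st();print(np.round(s['q'],2));p=np.array(s['tool_pos']);d=p[:2]-H
th=(CY-(np.arctan2(d[1],d[0])-np.arctan2(-295,-40)))%(2*np.pi);print('rad',np.linalg.norm(d),'door est',th)
T=R.from_quat(s['eef_rot']).as_matrix();a0=0
for a in [float(v) for v in sys.argv[1:]]:
    c,sn=np.cos(a),np.sin(a);q=H+np.array([[c,-sn],[sn,c]])@d
    print(a,np.round(T.T@np.append(q-p[:2],0)*1000,0))
E
python3 c2.py .04 .11 .18 .25 .32
```

```text
t 34.4 p [0.3641 0.3255 0.1861] Rm [[0.905, 0.425, 0.002], [0.425, -0.905, 0.002], [0.003, -0.001, -1.0]] F [-0.3 -1.2  7.5] op 0.128 ff 20.0
[-0.74  0.64 -0.14  2.05  0.18  0.46 -2.14]
rad 0.2963550566170343 door est 1.4548513697988223
0.04 [-6. 10. -0.]
0.11 [-16.  29.  -0.]
0.18 [-24.  48.  -0.]
0.25 [-31.  67.  -0.]
0.32 [-36.  87.  -0.]
```

Call:
step_arm([
  {"dp": [-6,10,0],"twist": [0,0,-0.03],"hand": -1},
  {"dp": [-16,29,0],"twist": [0,0,-0.08],"hand": -1},
  {"dp": [-24,48,0],"twist": [0,0,-0.13],"hand": -1},
  {"dp": [-31,67,0],"twist": [0,0,-0.18],"hand": -1},
  {"dp": [-36,87,0],"twist": [0,0,-0.23],"hand": -1},
])

```text
clock: 35.02
tool_pos: [0.3678, 0.2315, 0.1861]
eef_rot: [0.944, 0.33, 0.001, -0.001]
contact_force: [-2.0, 0.9, 11.1]
opening: 0.126
finger_force: 20.0
```

```bash
python3 c2.py .07 .14 .21 .28 .35
```

```text
t 35.02 p [0.3678 0.2315 0.1861] Rm [[0.782, 0.624, 0.002], [0.624, -0.782, 0.002], [0.003, -0.001, -1.0]] F [-2.   0.9 11.1] op 0.126 ff 20.0
[-0.54  0.59 -0.2   2.2   0.32  0.37 -1.9 ]
rad 0.29678790345673234 door est 1.136335061436847
0.07 [-9. 19. -0.]
0.14 [-16.  38.  -0.]
0.21 [-22.  58.  -0.]
0.28 [-27.  78.  -0.]
0.35 [-30.  99.  -0.]
```

Call:
step_arm([
  {"dp": [-9,19,0],"twist": [0,0,-0.05],"hand": -1},
  {"dp": [-16,38,0],"twist": [0,0,-0.1],"hand": -1},
  {"dp": [-22,58,0],"twist": [0,0,-0.15],"hand": -1},
  {"dp": [-27,78,0],"twist": [0,0,-0.2],"hand": -1},
  {"dp": [-30,99,0],"twist": [0,0,-0.25],"hand": -1},
])

```text
clock: 35.65
tool_pos: [0.406, 0.1346, 0.186]
eef_rot: [0.895, 0.445, 0.001, 0.0]
contact_force: [-1.2, 1.3, 10.3]
opening: 0.125
finger_force: 20.0
```

```bash
python3 c2.py .07 .14 .21 .28 .35
python3 - <<'E'
from h import *
snap('side','s15.png')
E
```

```text
t 35.65 p [0.406  0.1346 0.186 ] Rm [[0.603, 0.798, 0.002], [0.798, -0.603, 0.001], [0.002, 0.001, -1.0]] F [-1.2  1.3 10.3] op 0.125 ff 20.0
[-0.23  0.6  -0.3   2.21  0.46  0.39 -1.56]
rad 0.2973035505165143 door est 0.7839512932427333
0.07 [-7. 20.  0.]
0.14 [-12.  40.   0.]
0.21 [-16.  60.   0.]
0.28 [-19.  81.   0.]
0.35 [-20. 102.   0.]
```

View pics/s15.png

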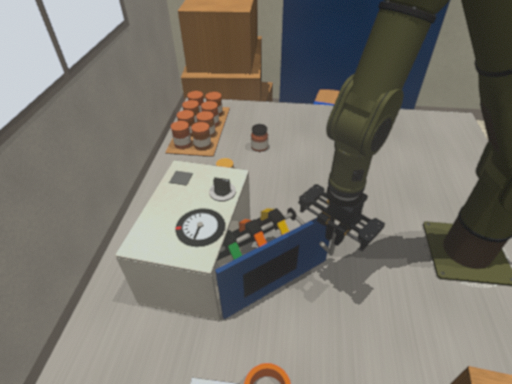

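Side view: the door is half closed, and the three headsets, around (235–285,225–250), are still level on the bar. Continuing.

Call:
step_arm([
  {"dp": [-7,20,0],"twist": [0,0,-0.06],"hand": -1},
  {"dp": [-12,40,0],"twist": [0,0,-0.12],"hand": -1},
  {"dp": [-16,60,0],"twist": [0,0,-0.18],"hand": -1},
  {"dp": [-19,81,0],"twist": [0,0,-0.24],"hand": -1},
  {"dp": [-20,102,0],"twist": [0,0,-0.3],"hand": -1},
])

```text
clock: 36.33
tool_pos: [0.4755, 0.0568, 0.1861]
eef_rot: [0.819, 0.574, 0.001, 0.001]
contact_force: [-0.9, 2.3, 6.4]
opening: 0.128
finger_force: 20.0
```

```bash
python3 c2.py .06 .12 .18 .24 .3 .42 .43
```

```text
t 36.33 p [0.4755 0.0568 0.1861] Rm [[0.341, 0.94, 0.002], [0.94, -0.341, 0.0], [0.001, 0.002, -1.0]] F [-0.9  2.3  6.4] op 0.128 ff 20.0
[ 0.07  0.66 -0.45  2.07  0.55  0.54 -1.13]
rad 0.29759347415420595 door est 0.43151419232420984
0.06 [-5. 17.  0.]
0.12 [-9. 35.  0.]
0.18 [-12.  52.   0.]
0.24 [-14.  70.   0.]
0.3 [-15.  88.   0.]
0.42 [-13. 123.   0.]
0.43 [-13. 126.   0.]
```

Call:
step_arm([
  {"dp": [-5,17,0],"twist": [0,0,-0.05],"hand": -1},
  {"dp": [-9,35,0],"twist": [0,0,-0.1],"hand": -1},
  {"dp": [-12,52,0],"twist": [0,0,-0.15],"hand": -1},
  {"dp": [-14,70,0],"twist": [0,0,-0.2],"hand": -1},
  {"dp": [-15,86,0],"twist": [0,0,-0.25],"hand": -1},
])

```text
clock: 36.95
tool_pos: [0.5513, 0.0136, 0.1861]
eef_rot: [0.741, 0.671, 0.001, 0.001]
contact_force: [-1.1, 1.7, 5.2]
opening: 0.127
finger_force: 20.0
```

```bash
python3 c2.py .03 .06 .09 .11 .12 .13
```

```text
t 36.95 p [0.5513 0.0136 0.1861] Rm [[0.098, 0.995, 0.002], [0.995, -0.098, 0.001], [0.001, 0.002, -1.0]] F [-1.1  1.7  5.2] op 0.127 ff 20.0
[ 0.22  0.75 -0.56  1.85  0.59  0.71 -0.78]
rad 0.29791962149297896 door est 0.13748195603493188
0.03 [-2.  9.  0.]
0.06 [-4. 17.  0.]
0.09 [-6. 26.  0.]
0.11 [-7. 32.  0.]
0.12 [-7. 35.  0.]
0.13 [-8. 38.  0.]
```

Call:
step_arm([
  {"dp": [-2,8,0],"twist": [0,0,0],"hand": -1},
  {"dp": [-4,16,0],"twist": [0,0,0],"hand": -1},
  {"dp": [-5,24,0],"twist": [0,0,0],"hand": -1},
  {"dp": [-7,31,0],"twist": [0,0,0],"hand": -1},
  {"dp": [-8,36,0],"twist": [0,0,0],"hand": -1},
])

```text
clock: 37.58
tool_pos: [0.5858, 0.0018, 0.1861]
eef_rot: [0.742, 0.671, 0.001, 0.001]
contact_force: [-1.1, 1.8, 6.9]
opening: 0.129
finger_force: 20.0
```

Call:
step_arm([
  {"dp": [0,2,0],"twist": [0,0,0],"hand": -1},
  {"dp": [0,4,0],"twist": [0,0,0],"hand": -1},
  {"dp": [0,4,0],"twist": [0,0,0],"hand": -1},
])

```text
clock: 37.95
tool_pos: [0.5897, 0.0009, 0.1861]
eef_rot: [0.742, 0.671, 0.0, 0.001]
contact_force: [-0.4, -0.9, 5.2]
opening: 0.127
finger_force: 20.0
```

```bash
python3 c2.py .01 .02
```

```text
t 37.95 p [0.5897 0.0009 0.1861] Rm [[0.101, 0.995, 0.002], [0.995, -0.101, -0.001], [-0.001, 0.002, -1.0]] F [-0.4 -0.9  5.2] op 0.127 ff 20.0
[ 0.24  0.79 -0.57  1.74  0.58  0.79 -0.71]
rad 0.2986506444506194 door est 0.0015216177892108107
0.01 [-0.  3.  0.]
0.02 [-1.  6.  0.]
```

Call:
step_arm([
  {"dp": [0,2,0],"twist": [0,0,0],"hand": -1},
  {"dp": [0,4,0],"twist": [0,0,0],"hand": -1},
  {"dp": [0,4,0],"twist": [0,0,0],"hand": -1},
])

```text
clock: 38.33
tool_pos: [0.5905, 0.0006, 0.186]
eef_rot: [0.742, 0.671, -0.002, -0.001]
contact_force: [-8.7, -0.4, 12.0]
opening: 0.13
finger_force: 20.0
```

```bash
python3 c2.py .01 .02
```

```text
t 38.33 p [0.5905 0.0006 0.186 ] Rm [[0.1, 0.995, -0.005], [0.995, -0.1, -0.002], [-0.003, -0.004, -1.0]] F [-8.7 -0.4 12. ] op 0.13 ff 20.0
[ 0.24  0.79 -0.57  1.73  0.57  0.8  -0.71]
rad 0.2987627328943346 door est 6.28209369329483
0.01 [-0.  3. -0.]
0.02 [-1.  6. -0.]
```

The door is against its stop. Next I release, back up, and compute the mark angle from the first pictures.

Call:
step_arm([
  {"dp": [0,-4,0],"twist": [0,0,0],"hand": -1},
  {"dp": [0,-4,0],"twist": [0,0,0],"hand": -0.4},
  {"dp": [0,-4,0],"twist": [0,0,0],"hand": -0.4},
  {"dp": [0,-4,0],"twist": [0,0,0],"hand": -0.4},
  {"dp": [0,-4,-30],"twist": [0,0,0],"hand": -0.4},
])

```text
clock: 38.95
tool_pos: [0.5877, 0.0007, 0.213]
eef_rot: [0.742, 0.671, -0.002, -0.001]
contact_force: [0.1, 0.3, 0.1]
opening: 0.298
finger_force: 0.0
```

Call:
step_arm([
  {"dp": [0,0,-50],"twist": [0,0,0],"hand": -0.4},
  {"dp": [0,0,-100],"twist": [0,0,0],"hand": -0.4},
  {"dp": [0,0,-125],"twist": [0,0,0],"hand": -0.4},
  {"dp": [0,0,-125],"twist": [0,0,0],"hand": -0.2},
])

```text
clock: 39.45
tool_pos: [0.5902, 0.0016, 0.3414]
eef_rot: [0.742, 0.67, 0.002, 0.001]
contact_force: [-0.1, 0.3, -0.3]
opening: 0.387
finger_force: 0.0
```

```bash
cat > k.py <<'E'
from h import *
import sys
def onplane(s,uv,z):
    d=np.c_[(uv[:,0]-s['cx'])/s['fx'],(uv[:,1]-s['cy'])/s['fy'],np.ones(len(uv))]@R.from_quat(s['orientation']).as_matrix().T
    o=np.array(s['xyz']);return o+d*((z-o[2])/d[:,2])[:,None]
def dial(c,f=None,z=.217):
    s=r.snapshot(c);im=cv2.cvtColor(cv2.imread('pics/'+f),cv2.COLOR_BGR2RGB) if f else s['pixels']
    v,u=np.mgrid[:384,:512];P=onplane(s,np.c_[u.ravel(),v.ravel()].astype(float),z);c_=im.reshape(-1,3).astype(int)
    near=np.hypot(P[:,0]-.722,P[:,1]-.1746)<.07
    red=near&(c_[:,0]>c_[:,1]*1.6)&(c_[:,0]>c_[:,2]*1.6)&(c_[:,0]>60)
    dark=near&(c_.sum(1)<200)
    # hub centre from the dark ring
    Q=P[dark][:,:2];rr=np.hypot(*(Q-[.722,.1746]).T);ring=Q[rr>.04]
    (cx,cy),rad=cv2.minEnclosingCircle((ring*1000).astype(np.float32))
    ctr=np.array([cx,cy])/1000
    d=P[red][:,:2].mean(0)-ctr;rr=P[dark][:,:2]-ctr;n=np.hypot(*rr.T);pt=rr[(n>.012)&(n<.036)]
    a=np.arctan2(d[1],d[0]);
    m=pt.mean(0) if len(pt) else [np.nan]*2;b=np.arctan2(m[1],m[0])
    print(c,f,'ctr',np.round(ctr,4),'rad',rad,'red n',red.sum(),'r',np.hypot(*d),'ang',a,'ptr n',len(pt),'ang',b,'cw needed',(b-a)%(2*np.pi),'knob',3*((b-a)%(2*np.pi)))
if __name__=='__main__':
    for f in sys.argv[1:]: c,_,g=f.partition(':');dial(c,g or None)
E
python3 k.py top:top1.png side:side1.png side
python3 - <<'E'
from h import *
s=st();print(np.round(s['q'],2))
plan(.6925,.0524,.31,CY+np.pi/2)
E
```

```text
top top1.png ctr [0.7154 0.1743] rad 62.5231819152832 red n 13 r 0.05514634477942918 ang 0.28142734129134694 ptr n 23 ang 1.9475436736773988 cw needed 1.6661163323860517 knob 4.998348997158155
side side1.png ctr [0.7214 0.1747] rad 55.3535041809082 red n 19 r 0.0509262472169681 ang 0.18140507175768492 ptr n 0 ang nan cw needed nan knob nan
side None ctr [0.7212 0.1751] rad 55.089881896972656 red n 20 r 0.05079053265307289 ang 0.17899478212060765 ptr n 0 ang nan cw needed nan knob nan
t 39.6 p [0.5884 0.0008 0.3381] Rm [[0.101, 0.995, -0.003], [0.995, -0.101, -0.001], [-0.001, -0.003, -1.0]] F [-0.2 -0.3  0.1] op 0.402 ff 0.0
[ 0.3   0.62 -0.68  1.56  0.42  1.11 -0.57]
dp [61.8 98.4 27.8] twist [-3.000e-03 -1.000e-03 -1.576e+00]
```

```bash
cat > k2.py <<'E'
from k import *
from scipy.ndimage import label
def ang(c,f,z=.217):
    s=r.snapshot(c);im=cv2.cvtColor(cv2.imread('pics/'+f),cv2.COLOR_BGR2RGB) if f else s['pixels']
    # orthorectified dial patch, 0.5 mm/px: rows=-x, cols=-y
    g=np.arange(-70,70.1,.5)/1000;X,Y=np.meshgrid(.722-g,.1746-g,indexing='ij')
    W=np.stack([X,Y,np.full_like(X,z)],-1).reshape(-1,3)
    C=(W-np.array(s['xyz']))@R.from_quat(s['orientation']).as_matrix()
    u=(C[:,0]/C[:,2]*s['fx']+s['cx']).reshape(X.shape).astype(np.float32);v=(C[:,1]/C[:,2]*s['fy']+s['cy']).reshape(X.shape).astype(np.float32)
    p=cv2.remap(im,u,v,cv2.INTER_CUBIC)
    g=p.max(2).astype(float); wht=np.zeros(p.shape[:2],np.uint8)
    mask=(g<np.percentile(g,95)*.55).astype(np.uint8);red=(p[...,0]>p[...,1]*1.5)&(p[...,0]>p[...,2]*1.5)&(p[...,0]>70)
    mask[red]=1
    lab,n=label(mask);k=np.bincount(lab[lab>0]).argmax();ring=(lab==k).astype(np.uint8)
    cs,_=cv2.findContours(ring,cv2.RETR_EXTERNAL,cv2.CHAIN_APPROX_NONE);e=cv2.fitEllipse(max(cs,key=len))
    cc,cr=e[0];rr=np.argwhere(red).astype(float)-[cr,cc]
    m=rr.mean(0);a=np.arctan2(-m[1],-m[0])
    I=np.argwhere(np.ones_like(g))-[cr,cc];n=np.hypot(*I.T)*.5;th=np.arctan2(-I[:,1],-I[:,0]);sel=(n>14)&(n<26);gv=g.ravel()
    bins=np.linspace(-np.pi,np.pi,121);ix=np.digitize(th[sel],bins);prof=np.array([gv[sel][ix==i].mean() for i in range(1,121)])
    k=prof.argmin();wd=np.clip(np.median(prof)-prof,0,None);ks=np.arange(k-4,k+5);wts=wd[ks%120];b=((bins[0]+(ks+.5)*np.pi/60)*wts).sum()/wts.sum()
    print(c,f,'ring',np.round(e[0],1),np.round(e[1],1),'ctr',.722+.07-cr*.0005,.1746+.07-cc*.0005,'mark',round(a,3),'ptr',round(b,3),'cw',round((b-a),3),'contrast',prof.min().round(),np.median(prof).round());return p
if __name__=='__main__':
    ps=[]
    for f in sys.argv[1:]: c,_,g=f.partition(':');ps.append(ang(c,g or None))
    cv2.imwrite('pics/dial_%d.png'%int(r.get_state()['clock']*100),cv2.cvtColor(cv2.resize(np.hstack(ps),None,fx=1.4,fy=1.4),cv2.COLOR_RGB2BGR))
E
python3 k2.py top:top1.png side:side1.png;ls -t pics|head -1
```

```text
top top1.png ring [138.9 143.1] [230.6 232.4] ctr 0.7204602584838867 0.17516105041503907 mark 0.288 ptr 1.428 cw 1.14 contrast 17.0 165.0
side side1.png ring [139.8 140.9] [226.3 229.5] ctr 0.7215466842651368 0.17467827758789062 mark 0.183 ptr 1.37 cw 1.187 contrast 80.0 182.0
dial_3970.png
```

Call:
step_arm([
  {"dp": [12,20,0],"twist": [0,0,-0.18],"hand": -0.2},
  {"dp": [24,40,0],"twist": [0,0,-0.36],"hand": -0.2},
  {"dp": [36,60,0],"twist": [0,0,-0.54],"hand": -0.2},
  {"dp": [48,80,0],"twist": [0,0,-0.72],"hand": -0.2},
  {"dp": [61,98,0],"twist": [0,0,-0.9],"hand": -0.2},
])

```text
clock: 40.33
tool_pos: [0.6933, 0.0521, 0.3381]
eef_rot: [0.374, 0.928, -0.001, -0.001]
contact_force: [0.0, 0.3, -0.4]
opening: 0.401
finger_force: 0.0
```

Call:
step_arm([
  {"dp": [0,0,0],"twist": [0,0,-0.18],"hand": -0.2},
  {"dp": [0,0,0],"twist": [0,0,-0.36],"hand": -0.2},
  {"dp": [0,0,0],"twist": [0,0,-0.54],"hand": -0.2},
  {"dp": [0,0,20],"twist": [0,0,-0.68],"hand": -0.2},
  {"dp": [0,0,40],"twist": [0,0,-0.68],"hand": -0.2},
])

```text
clock: 40.95
tool_pos: [0.6926, 0.0519, 0.2976]
eef_rot: [0.047, 0.999, -0.0, -0.001]
contact_force: [-0.8, -0.2, -0.5]
opening: 0.402
finger_force: 0.0
```

Call:
step_arm([
  {"dp": [0,0,0],"twist": [0,0,0],"hand": -0.3},
  {"dp": [0,0,0],"twist": [0,0,0],"hand": -0.3},
  {"dp": [0,0,0],"twist": [0,0,0],"hand": -0.3},
])

```text
clock: 41.32
tool_pos: [0.6932, 0.0524, 0.3007]
eef_rot: [0.046, 0.999, 0.0, 0.001]
contact_force: [0.5, -0.1, 0.3]
opening: 0.349
finger_force: 0.0
```

Run:
```python
from h import *
s=st();print(np.round(s['q'],2))
plan(.6925,.0524,.255,CY+np.pi/2)
```

```text
t 41.33 p [0.6932 0.0524 0.3007] Rm [[-0.996, 0.092, 0.001], [0.092, 0.996, 0.0], [-0.001, 0.0, -1.0]] F [ 0.5 -0.1  0.3] op 0.349 ff 0.0
[ 0.28  0.9  -1.    1.25  0.74  1.36  0.8 ]
dp [ 0.7 -0.1 45.7] twist [0.    0.001 0.004]
```

Call:
step_arm([
  {"dp": [1,0,25],"twist": [0,0,0],"hand": -0.3},
  {"dp": [1,0,45],"twist": [0,0,0],"hand": -0.3},
  {"dp": [1,0,45],"twist": [0,0,0],"hand": -0.3},
  {"dp": [1,0,45],"twist": [0,0,0],"hand": -1},
  {"dp": [1,0,45],"twist": [0,0,0],"hand": -1},
], force=25)

```text
clock: 41.95
tool_pos: [0.6921, 0.051, 0.2555]
eef_rot: [0.046, 0.999, -0.001, 0.0]
contact_force: [-1.6, 2.9, 3.7]
opening: 0.157
finger_force: 25.0
```

Call:
step_arm([
  {"dp": [0,0,0],"twist": [0,0,0],"hand": -1},
  {"dp": [0,0,0],"twist": [0,0,0],"hand": -1},
  {"dp": [0,0,0],"twist": [0,0,0.05],"hand": -1},
  {"dp": [0,0,0],"twist": [0,0,0.15],"hand": -1},
  {"dp": [0,0,0],"twist": [0,0,0.3],"hand": -1},
])

```text
clock: 42.58
tool_pos: [0.6921, 0.0512, 0.2555]
eef_rot: [0.197, 0.98, -0.001, 0.001]
contact_force: [-1.6, -3.4, 4.8]
opening: 0.164
finger_force: 25.0
```

```bash
python3 - <<'E'
from h import *
s=st();print(np.round(s['q'],2),np.round(s['moment'],2))
E
python3 k2.py side
```

```text
t 42.58 p [0.6921 0.0512 0.2555] Rm [[-0.922, 0.387, 0.001], [0.387, 0.922, -0.001], [-0.001, -0.001, -1.0]] F [-1.6 -3.4  4.8] op 0.164 ff 25.0
[ 0.26  0.92 -0.92  1.32  0.73  1.25  0.49] [-0.8   0.18  0.05]
side None ring [145.3 140.9] [224.1 244.9] ctr 0.7215570983886719 0.17194638977050783 mark 0.236 ptr 1.27 cw 1.034 contrast 79.0 190.0
```

Call:
step_arm([
  {"dp": [0,0,0],"twist": [0,0,0.16],"hand": -1},
  {"dp": [0,0,0],"twist": [0,0,0.32],"hand": -1},
  {"dp": [0,0,0],"twist": [0,0,0.48],"hand": -1},
  {"dp": [0,0,0],"twist": [0,0,0.64],"hand": -1},
  {"dp": [0,0,0],"twist": [0,0,0.8],"hand": -1},
])

```text
clock: 43.25
tool_pos: [0.6924, 0.0515, 0.2555]
eef_rot: [0.563, 0.827, 0.0, 0.001]
contact_force: [-0.2, -3.6, 4.7]
opening: 0.153
finger_force: 25.0
```

Call:
step_arm([
  {"dp": [0,0,0],"twist": [0,0,0.16],"hand": -1},
  {"dp": [0,0,0],"twist": [0,0,0.32],"hand": -1},
  {"dp": [0,0,0],"twist": [0,0,0.48],"hand": -1},
  {"dp": [0,0,0],"twist": [0,0,0.64],"hand": -1},
  {"dp": [0,0,0],"twist": [0,0,0.8],"hand": -1},
])

```text
clock: 43.88
tool_pos: [0.6927, 0.0515, 0.2555]
eef_rot: [0.84, 0.542, 0.001, 0.001]
contact_force: [0.5, -2.6, 3.7]
opening: 0.157
finger_force: 25.0
```

Call:
step_arm([
  {"dp": [0,0,0],"twist": [0,0,0.15],"hand": -1},
  {"dp": [0,0,0],"twist": [0,0,0.3],"hand": -1},
  {"dp": [0,0,0],"twist": [0,0,0.4],"hand": -1},
  {"dp": [0,0,0],"twist": [0,0,0.4],"hand": -1},
])

```text
clock: 44.38
tool_pos: [0.6929, 0.0514, 0.2555]
eef_rot: [0.93, 0.367, 0.001, 0.001]
contact_force: [1.3, -4.3, 6.0]
opening: 0.161
finger_force: 25.0
```

```bash
python3 - <<'E'
from h import *
s=st();print(np.round(s['q'],2),np.round(s['moment'],2))
E
python3 k2.py side
```

```text
t 44.38 p [0.6929 0.0514 0.2555] Rm [[0.73, 0.683, 0.003], [0.683, -0.73, -0.001], [0.001, 0.003, -1.0]] F [ 1.3 -4.3  6. ] op 0.161 ff 25.0
[ 0.07  0.82 -0.44  1.33  0.36  1.07 -1.24] [-0.91 -0.21  0.02]
side None ring [140.1 141. ] [226.6 230. ] ctr 0.7215051651000977 0.17454160461425783 mark 0.185 ptr 0.488 cw 0.302 contrast 80.0 189.0
```

Call:
step_arm([
  {"dp": [0,0,0],"twist": [0,0,0.16],"hand": -1},
  {"dp": [0,0,0],"twist": [0,0,0.32],"hand": -1},
  {"dp": [0,0,0],"twist": [0,0,0.48],"hand": -1},
  {"dp": [0,0,0],"twist": [0,0,0.64],"hand": -1},
  {"dp": [0,0,0],"twist": [0,0,0.8],"hand": -1},
])

```text
clock: 45.05
tool_pos: [0.693, 0.051, 0.2555]
eef_rot: [1.0, -0.026, 0.002, 0.001]
contact_force: [1.0, -5.4, 5.6]
opening: 0.158
finger_force: 25.0
```

Call:
step_arm([
  {"dp": [0,0,0],"twist": [0,0,0.1],"hand": -1},
  {"dp": [0,0,0],"twist": [0,0,0.1],"hand": -1},
  {"dp": [0,0,0],"twist": [0,0,0.1],"hand": -1},
])

```text
clock: 45.42
tool_pos: [0.693, 0.051, 0.2555]
eef_rot: [0.997, -0.074, 0.002, 0.001]
contact_force: [1.0, -4.5, 5.1]
opening: 0.157
finger_force: 25.0
```

```bash
python3 - <<'E'
from h import *
s=st();print(np.round(s['q'],2),np.round(s['moment'],2))
E
python3 k2.py side:side1.png side;ls -t pics|head -1
```

```text
t 45.42 p [0.693  0.051  0.2555] Rm [[0.989, -0.147, 0.003], [-0.147, -0.989, -0.001], [0.003, 0.001, -1.0]] F [ 1.  -4.5  5.1] op 0.157 ff 25.0
[-0.04  0.8  -0.2   1.33  0.17  1.03 -1.99] [-0.89 -0.17  0.02]
side side1.png ring [139.8 140.9] [226.3 229.5] ctr 0.7215466842651368 0.17467827758789062 mark 0.183 ptr 1.37 cw 1.187 contrast 80.0 182.0
side None ring [143.9 141.9] [225.3 240.7] ctr 0.7210621109008789 0.17266140899658206 mark 0.222 ptr 0.229 cw 0.007 contrast 82.0 189.0
dial_4552.png
```

Run:
```python
import cv2
i=cv2.imread('pics/dial_4552.png');cv2.imwrite('pics/dz.png',cv2.resize(i,(800,400),interpolation=cv2.INTER_CUBIC))
```

```text
(no output)
```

View pics/dz.png

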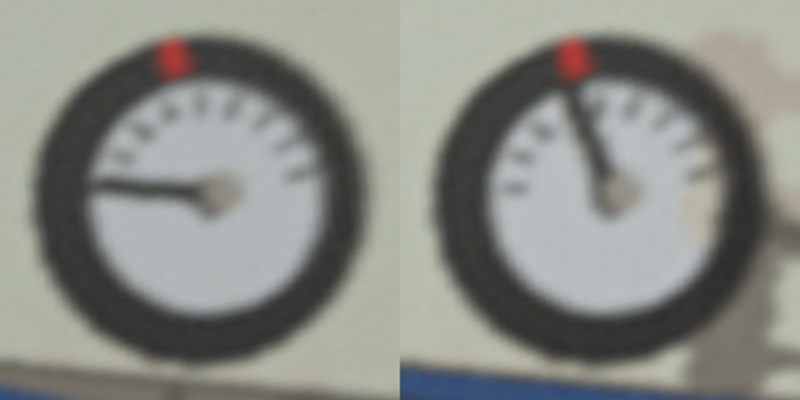

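The patches show the dial before (left) and now (right). The pointer line runs from (608,180) to (570,98), a slope of about 0.41 rad, which agrees with 3.2/3 of turn from 1.475. The red mark at (574,58) is at about 0.25 rad, so roughly 0.48 rad of knob remains.

Call:
step_arm([
  {"dp": [0,0,0],"twist": [0,0,0.15],"hand": -1},
  {"dp": [0,0,0],"twist": [0,0,0.3],"hand": -1},
  {"dp": [0,0,0],"twist": [0,0,0.45],"hand": -1},
  {"dp": [0,0,0],"twist": [0,0,0.46],"hand": -1},
  {"dp": [0,0,0],"twist": [0,0,0.46],"hand": -1},
])

```text
clock: 46.15
tool_pos: [0.6929, 0.0508, 0.2555]
eef_rot: [0.954, -0.299, 0.002, 0.0]
contact_force: [0.8, -3.7, 6.0]
opening: 0.158
finger_force: 25.0
```

Call:
step_arm([
  {"dp": [0,0,0],"twist": [0,0,0],"hand": -0.4},
  {"dp": [0,0,0],"twist": [0,0,0],"hand": -0.4},
  {"dp": [0,0,0],"twist": [0,0,0],"hand": -0.4},
  {"dp": [0,0,-30],"twist": [0,0,0],"hand": -0.4},
  {"dp": [0,0,-70],"twist": [0,0,0],"hand": -0.4},
])

```text
clock: 46.78
tool_pos: [0.691, 0.0526, 0.324]
eef_rot: [0.954, -0.3, -0.002, 0.0]
contact_force: [0.6, -0.0, -0.4]
opening: 0.298
finger_force: 0.0
```

Call:
step_arm([
  {"dp": [-50,25,-10],"twist": [0,0,0],"hand": -0.4},
  {"dp": [-100,60,-10],"twist": [0,0,0],"hand": -0.4},
  {"dp": [-130,110,-10],"twist": [0,0,-0.1],"hand": -0.4},
  {"dp": [-150,160,-10],"twist": [0,0,-0.2],"hand": -0.4},
  {"dp": [-170,220,-10],"twist": [0,0,-0.3],"hand": -0.4},
])

```text
clock: 47.4
tool_pos: [0.4258, -0.0303, 0.3348]
eef_rot: [0.988, -0.152, 0.0, -0.0]
contact_force: [0.7, -0.4, -0.0]
opening: 0.3
finger_force: 0.0
```

```bash
python3 - <<'E'
from h import *
s=st();print(np.round(s['q'],2))
E
python3 k2.py top:top1.png top side
python3 - <<'E'
import cv2,glob,os
i=cv2.imread(max(glob.glob('pics/dial_*'),key=os.path.getmtime));cv2.imwrite('pics/dz2.png',cv2.resize(i,(799,266),interpolation=cv2.INTER_CUBIC))
E
```

```text
t 47.4 p [ 0.4258 -0.0303  0.3348] Rm [[0.954, -0.3, 0.001], [-0.3, -0.954, 0.0], [0.001, -0.0, -1.0]] F [ 0.7 -0.4 -0. ] op 0.3 ff 0.0
[ 0.1   0.33 -0.18  2.02  0.08  0.8  -2.01]
top top1.png ring [138.9 143.1] [230.6 232.4] ctr 0.7204602584838867 0.17516105041503907 mark 0.288 ptr 1.428 cw 1.14 contrast 17.0 165.0
top None ring [138.9 143.1] [230.7 232.4] ctr 0.7204605484008789 0.17516645202636721 mark 0.288 ptr 0.283 cw -0.005 contrast 2.0 168.0
side None ring [139.9 140.9] [226.4 229.8] ctr 0.7215494461059571 0.17465328369140626 mark 0.183 ptr 0.006 cw -0.177 contrast 84.0 182.0
```

View pics/dz2.png

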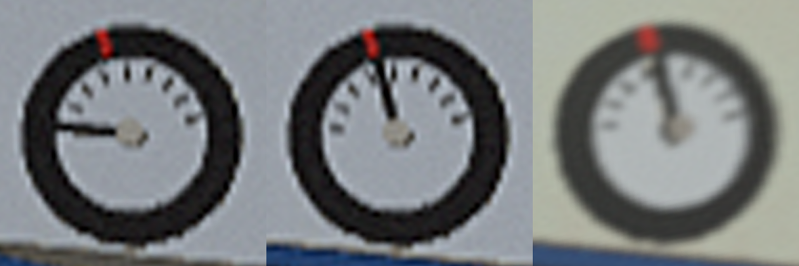

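The middle patch shows the pointer aimed at the red mark: tip (377,60), mark (372,43). I'll check the door angle, then hand in.

Run:
```python
from m import *
for c in('top','side'):
    i=snap(c);P=cloud(i);k=i['pixels'].astype(int).reshape(-1,3);x,y,z=P.T
    d=(i['depth'].ravel()>0)&(k[:,2]>k[:,0]*1.5+15)&(z>.2)&(z<.216)&(x>.55)&(x<.75)&(y>-.1)&(y<.35)
    print(rect(P[d]),np.polyfit(y[d],x[d],1))
print(door(0,6,-165))
```

```text
(array([647.3, 126.3]), array([327.8,  11.9]), 84.3, 454, np.float64(210.3)) [0.09815429 0.63418023]
(array([647.6, 128.5]), array([325.5,   9.7]), 84.3, 384, np.float64(208.9)) [0.09961158 0.63486918]
[0.64865783 0.12668455]
```

The door's slope is 0.098 and the cabinet's is 0.096, so it is shut.

```bash
python3 -c "
from plant import r
print(r.finish_job())"
```

```text
the job is handed in; nothing more can be done
None
```

I handed the job in at about 48 s on the robot's clock; it returned no verdict. All three headsets hung on the bar when last seen with the door half shut (they can't be seen inside). The door measured shut, the pointer is on the red mark, and the arm stayed clear of the jars and the tape roll.

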